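# Put bottles and tube clamps back in their places at the analyser

## Task

Tidy up the analyser bench: stand the wide amber bottle in the wide holder and the slim one in the narrow holder, and lay the clamp that is ratcheted shut on the pad with the shut outline and the clamp that is open on the pad with the open outline, centred and in line with the outline (either end first). Keep the bottles upright and set everything down gently without dropping it. Leave the two small vials standing where they are.

Things in the scene. Friction and masses are not known exactly. Their poses are not given: they have to be found in the camera images.
- wide_bottle_mid (a point): The wide bottle: body 58 mm in diameter. Amber glass bottle with white cap, standing on the bench, 85 mm high over all. The body is round; the shoulder and cap are narrower. This point is on its axis, half-way up (42.5 mm above its underside); z up. About 130 g.
- slim_bottle_mid (a point): The slim bottle: body 38 mm in diameter. Amber glass bottle with white cap, standing on the bench, 85 mm high over all. The body is round; the shoulder and cap are narrower. This point is on its axis, half-way up (42.5 mm above its underside); z up. About 80 g.
- shut_clamp_nut (a point): The shut tube clamp: hinged, ratcheted shut, jaws together, finger rings side by side. Steel, stiff, 122 mm long, lying flat, arms 8 mm high. An upright pivot nut, 18 mm across, at its balance point, rises to 36 mm over the underside: grip it above the arms. Point: on the nut axis, 24 mm over the underside; +x to the jaw tips (60 mm away), z up. About 60 g.
- open_clamp_nut (a point): The open tube clamp: ajar like an X, jaw tips 20 mm apart, 60 mm wide over the rings. Steel, stiff, 122 mm long, lying flat, arms 8 mm high. An upright pivot nut, 18 mm across, at its balance point, rises to 36 mm over the underside: grip it above the arms. Point: on the nut axis, 24 mm over the underside; +x to the jaw tips (60 mm away), z up. About 60 g.
- wide_holder: The wide holder. White plastic cup-shaped bottle holder, fixed to the bench, 17 mm high: floor 5 mm thick, round wall 5 mm thick, open at the top. Origin on its axis at the underside (bench height); z up; its yaw has no meaning. Bore 72 mm, outside 82 mm.
- narrow_holder: The narrow holder. White plastic cup-shaped bottle holder, fixed to the bench, 17 mm high: floor 5 mm thick, round wall 5 mm thick, open at the top. Origin on its axis at the underside (bench height); z up; its yaw has no meaning. Bore 54 mm, outside 64 mm; the wide bottle does not go in.
- shut_pad: The pad with the outline of the shut clamp (slim, jaws together). White, fixed to the bench, 136 x 86 mm, 3 mm thick, with the dark life-size outline of a clamp. Origin at the middle of its underside (bench height), under the outline's pivot; +x along the outline to its jaws, -x to its rings; z up.
- open_pad: The pad with the outline of the open clamp (X-shaped, jaws apart). White, fixed to the bench, 136 x 86 mm, 3 mm thick, with the dark life-size outline of a clamp. Origin at the middle of its underside (bench height), under the outline's pivot; +x along the outline to its jaws, -x to its rings; z up.
- vial_a: Small clear sample vial with white cap, 22 mm in diameter, 42 mm high, standing loose between the task's things; not to be disturbed. Origin at the middle of its underside, z up.
- vial_b: Small clear sample vial with white cap, 22 mm in diameter, 42 mm high, standing loose between the task's things; not to be disturbed. Origin at the middle of its underside, z up.
Not all that is in view belongs to the job. What is shaped like the part that bears shut_clamp_nut but green or pink is not meant.

How it is judged (in metres and radians):
At the end, for the whole second after the job is handed in: Each bottle stands upright (within 0.1 rad) on the floor of its own holder, its axis within 12 mm of the holder's; each clamp lies flat on its own pad, pivot within 12 mm of the outline's and its length within 0.22 rad of the outline's (either way round); all four released and at rest (horizontal distance between wide_bottle_mid and wide_holder below 0.012 m and z of wide_bottle_mid in the frame of wide_holder below 0.0515 m and angle between each of wide_bottle_mid, slim_bottle_mid, shut_clamp_nut, open_clamp_nut's own z axis and vertical below 0.1 rad and horizontal distance between slim_bottle_mid and narrow_holder below 0.012 m and z of slim_bottle_mid in the frame of narrow_holder below 0.0515 m and horizontal distance between shut_clamp_nut and shut_pad below 0.012 m and z of shut_clamp_nut in the frame of shut_pad below 0.031 m and angle between the x axis of shut_clamp_nut and the x axis of shut_pad, either way round below 0.22 rad and horizontal distance between open_clamp_nut and open_pad below 0.012 m and z of open_clamp_nut in the frame of open_pad below 0.031 m and angle between the x axis of open_clamp_nut and the x axis of open_pad, either way round below 0.22 rad and linear speed of each of wide_bottle, slim_bottle, shut_clamp, open_clamp below 0.02 m/s); the robot touches nothing.
It fails at once if a bottle is tipped more than 40 degrees (angle between any of wide_bottle_mid, slim_bottle_mid's own z axis and vertical above 0.7 rad).
It fails at once if a bottle is dropped or flung: faster than 0.7 m/s (a free fall of 25 mm) with no finger on it ((linear speed of wide_bottle above 0.7 m/s and contact force between the fingers and wide_bottle below 0.05 N) or (linear speed of slim_bottle above 0.7 m/s and contact force between the fingers and slim_bottle below 0.05 N)).
It fails at once if a clamp is dropped or flung: faster than 0.7 m/s (a free fall of 25 mm) with no finger on it ((linear speed of shut_clamp above 0.7 m/s and contact force between the fingers and shut_clamp below 0.05 N) or (linear speed of open_clamp above 0.7 m/s and contact force between the fingers and open_clamp below 0.05 N)).
It fails at once if a small vial is shifted by more than 25 mm or knocked over (distance of vial_a from where it was at the start of the episode above 0.025 m or angle between vial_a's own z axis and vertical above 0.6 rad).
It fails at once if a small vial is shifted by more than 25 mm or knocked over (distance of vial_b from where it was at the start of the episode above 0.025 m or angle between vial_b's own z axis and vertical above 0.6 rad).
It also fails if it takes over 115 s, if anything falls off the work surface, if the arm or the gripper's body presses on something with over 40 N, if the wrist force passes 120 N, or if a joint passes its speed limit or range.

## Robot

A 6-joint arm with a two-finger parallel gripper is mounted at the origin on the work surface. World frame = base frame: x ahead of the robot, y to its left, z up, the work surface at z = 0. Lengths are in mm, angles in rad, forces in N, time in s.
With the tool pointing down it reaches from about 400 to 925 mm from the base axis. Payload 12.5 kg.
Tool frame: the origin (TCP) lies on the centre line of the jaws, within the pads' length; the fingertips stand 25 mm ahead of it and the grasp point (between the pads) lies 6 mm ahead of it (env.tip_extent is the distance from the TCP to the fingertips, in mm); x points along the fingers, z is the direction in which the jaws open and shut, and the axes are right-handed (so a half turn about x gives the same grasp; the last joint's range is limited). The gripper opens to 95 mm and grips with 3 to 60 N. Pads are 20 mm wide; open, the fingers measure 119 mm over their backs; the gripper's body (75 mm by 180 mm) begins 59 mm behind the grasp point.
Start: joints at [-1.41, 0.491, 1.559, -0, 1.092, -0.106], TCP at [164.801, -602.897, 239.661] pointing down, gripper open.
Joint ranges: [-3.1, 3.1], [-0.84, 2.19], [0.05, 2.79], [-1.13, 4.28], [0.06, 2.93], [-2.69, 2.69]. Speed limits (rad/s): [2.22, 2.22, 2.79, 3.14, 3.14, 3.14].

## Interface

Orientations are given as [roll, pitch, yaw] about the fixed x, y, z axes, in that order (R = Rz(yaw) Ry(pitch) Rx(roll)).
In Python, from cell import env gives the robot as it stands.
- The arm moves only by the tool step_arm, never from a script. Its argument "rows" is a list of rows, each a list of 6 numbers: the shift along the tool's x, y, z in mm, then the turn, a rotation vector about the tool's x, y, z in rad. In form: [[x, y, z, wx, wy, wz], ...]. A call has 1 to 8 rows; each row shifts and turns the pose as measured when the row begins, along the tool's axes as they then stand; what a row does not reach is not made up. A row lasts 1/8 s, in which the tool goes at most 62.5 mm and 10.7 degrees, less where a joint would pass 70% of its speed; a pose out of reach is approached as far as the arm can. A call is refused whole if a number of a shift passes 62.5 or a number of a turn 0.188, either way. A call with a gripper value outside its range is refused whole. "grip" is the finger opening in mm, from 0 to 95.1, set as the call begins (left out, the last holds). The fingers move at their own pace and stop on an object; the grip force is fixed at half the most. Time passes only in rows, so rows that do not move let the fingers close. It gives the time, the measured TCP pose, the force and the opening at its end, in the units of the state.
- env.state(): the state, without advancing time (a new reading comes with each control period).
- env.read_camera(name): name is "scene" or "top" or "wrist"; returns the picture (400x640x3 uint8, red, green, blue); there is no depth.
- env.get_calibration(name): a dict with "fx", "fy", "cx", "cy" (pixels), "D" ([k1, k2, p1, p2, k3] as OpenCV has them; the pictures are not rectified), "pose" (4x4, takes a point from camera to world coordinates); the wrist camera has in their place "hand_eye" (4x4, takes a point from camera to tool coordinates, whose origin is the TCP and whose axes are the tool frame's). Camera axes: x right, y down, z forward; pixel columns grow to the right and rows downward; lengths in mm; the calibration is good to about 2 mm. A picture is of the moment at which its call begins: read the wrist's pose just before it. get_calibration takes no time and is no camera call.
- env.job_done(): hands the job in, once; it reports no verdict.
The state is a dict: "t": time; "joints": joint angles; "qvel": joint speeds; "tau": joint torques, N m; "eef_pos": TCP position; "tcp_rot": TCP orientation; "ft_force": force on the tool from outside, world axes, zero at the start; "moment": the same for the moment, N m; "opening": opening from 0.0 (shut) to 1.0 (fully open).
Only numpy, scipy, OpenCV 4.12 (cv2) and the standard library are available. Lean on these libraries where they do the work, as an engineer would, in place of code of your own. Each camera call takes 0.05 s, during which the arm holds its last target.

## Working session

There is one attempt and no reset: what is moved stays moved. The work goes in short steps, Python scripts to look and compute and a tool call to move; the robot and the scene stay as the last step left them, time stands still between calls to the robot, and variables do not carry over. Pictures are saved under pics/ and viewed, and the job is handed in when it is done.

Besides the shell and the picture viewer there is one more tool, called as name([rows], argument=value, ...), one row to a line, values as JSON. step_arm: Moves the arm, as the interface text tells. Its arguments: {"type":"object","properties":{"rows":{"type":"array","items":{"type":"array","items":{"type":"number"}}},"grip":{"type":"number"}},"required":["rows"]}

```bash
mkdir -p pics; ls
python3 - <<'E'
from cell import env
import cv2,numpy as np
print(env.state())
for n in("scene","top","wrist"):
    c=env.get_calibration(n);print(n,{k:np.round(v,4).tolist() for k,v in c.items()})
    cv2.imwrite(f"pics/{n}0.png",env.read_camera(n)[:,:,::-1])
E
```

```text
pics
{'t': 0.0, 'joints': array([-1.40962396e+00,  4.91582664e-01,  1.55948536e+00, -4.85915674e-06,
        1.09171537e+00, -1.05605562e-01]), 'qvel': array([ 0.00163249, -0.00051718,  0.00074743,  0.0005438 , -0.00116962,
        0.00217194]), 'tau': array([-7.59039503e-04, -6.12644434e+01, -2.58178800e+01,  6.92673353e-02,
        4.82088095e-02, -8.23808205e-05]), 'eef_pos': array([ 164.74487172, -602.65162188,  239.03501993]), 'tcp_rot': array([3.0396062 , 1.56960558, 1.73559004]), 'ft_force': array([ 0.58045117, -0.24275227, -0.43076016]), 'moment': array([ 0.00323755,  0.01601093, -0.04553318]), 'opening': 0.9981270063663032}
scene {'fx': 490.6436, 'fy': 490.6436, 'cx': 325.2665, 'cy': 195.7838, 'D': [0.0501, 0.0, 0.0, 0.0, 0.0], 'pose': [[-0.1708, 0.7212, -0.6713, 1280.6543], [0.9851, 0.1114, -0.131, 176.795], [-0.0196, -0.6837, -0.7295, 995.4848], [0.0, 0.0, 0.0, 1.0]]}
top {'fx': 453.0671, 'fy': 453.0671, 'cx': 326.2076, 'cy': 190.2588, 'D': [-0.1245, 0.0, 0.0, 0.0, 0.0], 'pose': [[0.0078, -0.9771, 0.2125, 146.9751], [-0.9999, -0.0063, 0.0079, 16.288], [-0.0063, -0.2125, -0.9771, 1292.4089], [0.0, 0.0, 0.0, 1.0]]}
wrist {'fx': 309.0969, 'fy': 309.0969, 'cx': 319.3435, 'cy': 195.3747, 'D': [-0.0385, 0.0, 0.0, 0.0, 0.0], 'hand_eye': [[-0.0006, -0.27, 0.9629, -145.3361], [-0.0007, -0.9629, -0.27, 76.2484], [1.0, -0.0009, 0.0004, 0.2435], [0.0, 0.0, 0.0, 1.0]]}
```

View pics/top0.png

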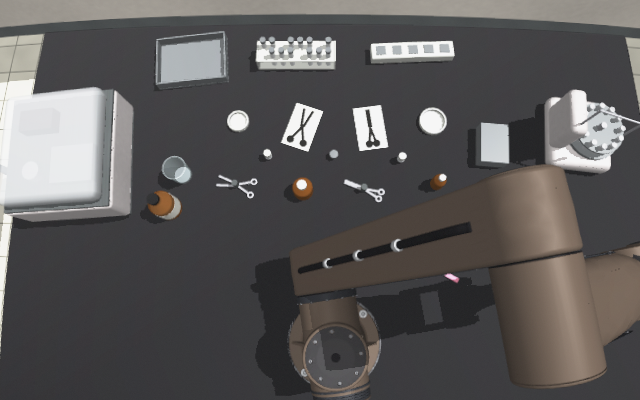

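View pics/scene0.png

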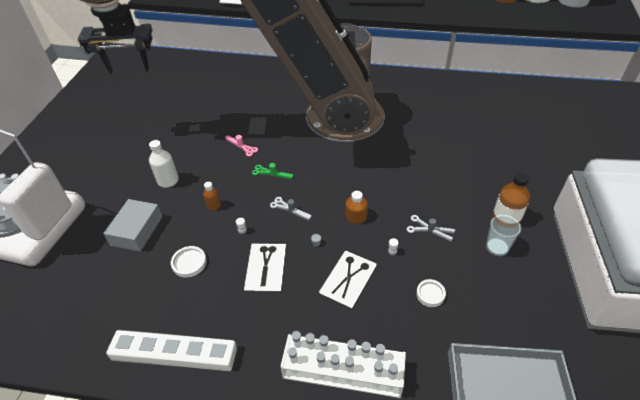

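View pics/wrist0.png

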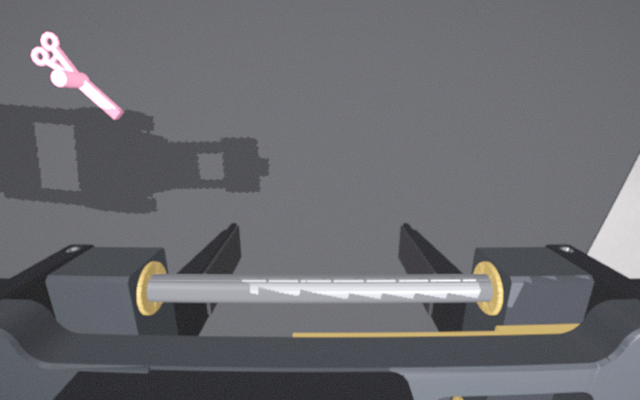

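Run:
```python
import cv2
t=cv2.imread("pics/top0.png");s=cv2.imread("pics/scene0.png")
cv2.imwrite("pics/t1.png",cv2.resize(t[95:210,210:340],None,fx=6,fy=5.2,interpolation=2)[:, :] if 0 else cv2.resize(t[95:210,210:340],None,fx=5,fy=5,interpolation=2))
cv2.imwrite("pics/t2.png",cv2.resize(t[95:210,325:455],None,fx=5,fy=5,interpolation=2))
cv2.imwrite("pics/s1.png",cv2.resize(s[170:310,170:330],None,fx=4,fy=4,interpolation=2))
cv2.imwrite("pics/s2.png",cv2.resize(s[180:320,310:470],None,fx=4,fy=4,interpolation=2))
```

```text
(no output)
```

View pics/t1.png

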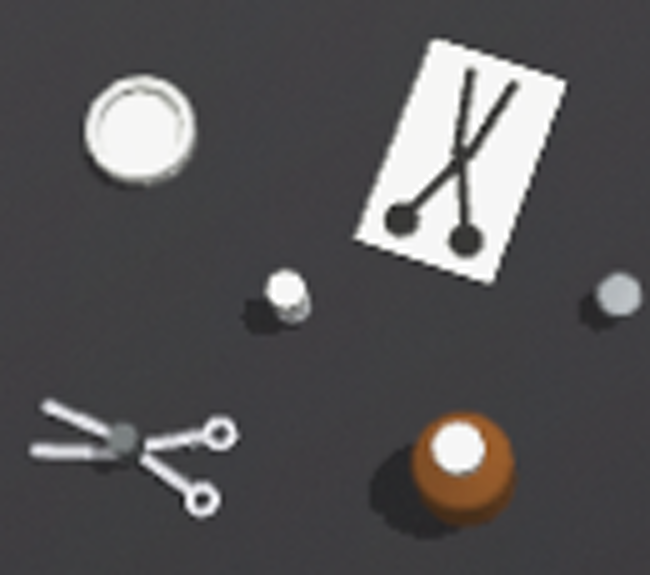

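View pics/t2.png

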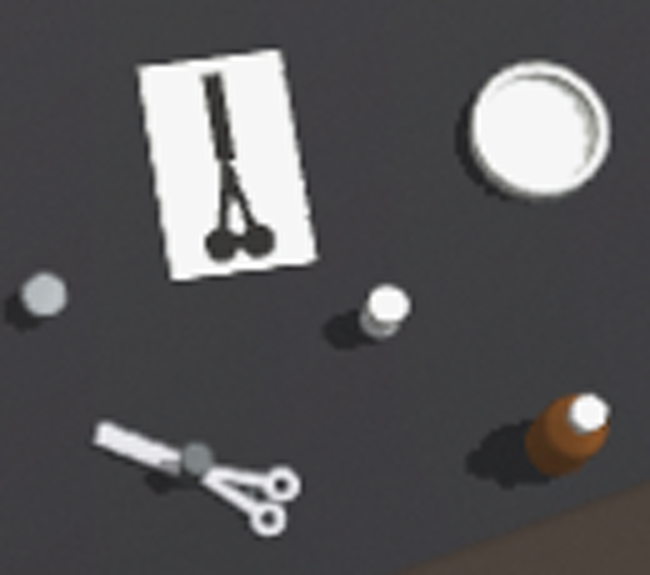

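View pics/s1.png

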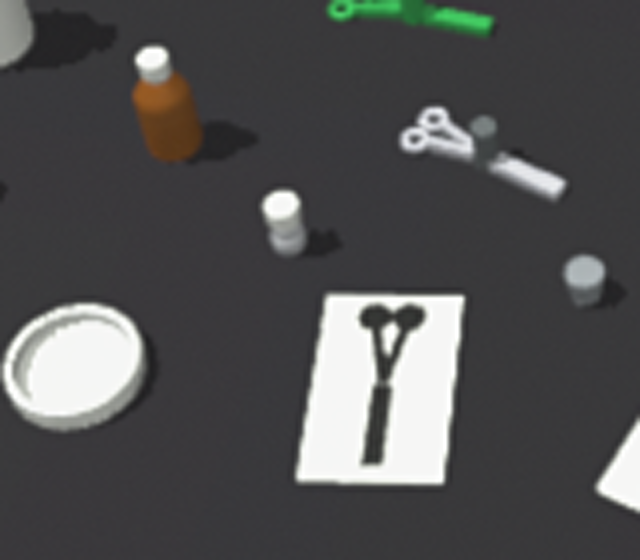

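View pics/s2.png

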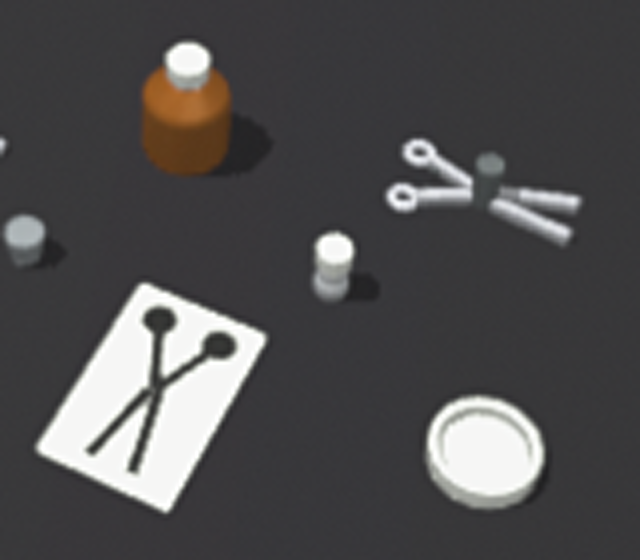

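```bash
cat > h.py <<'E'
import cv2,numpy as np
from cell import env
def proj(cam,uv,z,pose=None):
    c=env.get_calibration(cam)
    K=np.array([[c['fx'],0,c['cx']],[0,c['fy'],c['cy']],[0,0,1]])
    p=cv2.undistortPoints(np.array(uv,float).reshape(-1,1,2),K,np.array(c['D'])).reshape(-1,2)
    T=np.array(c['pose']) if pose is None else pose
    d=np.c_[p,np.ones(len(p))]@T[:3,:3].T
    o=T[:3,3]; s=(z-o[2])/d[:,2]
    return o[:2]+s[:,None]*d[:,:2]
def wristpose():
    from scipy.spatial.transform import Rotation as R
    s=env.state(); T=np.eye(4); T[:3,:3]=R.from_euler('xyz',s['tcp_rot']).as_matrix(); T[:3,3]=s['eef_pos']
    return T@np.array(env.get_calibration('wrist')['hand_eye'])
E
python3 - <<'E'
from h import *
np.set_printoptions(suppress=True,precision=1)
off={'t1':('top',210,95,5),'t2':('top',325,95,5),'s1':('scene',170,170,4),'s2':('scene',310,180,4)}
def P(k,pts,z):
    c,x,y,f=off[k]; return proj(c,[(x+(u+.5)/f-.5,y+(v+.5)/f-.5) for u,v in pts],z)
L=[('openpad',3,'t1',[(434,39),(567,82),(493,284),(355,238)],'s2',[(167,513),(36,450),(144,282),(267,335)]),
('shutpad',3,'t2',[(138,66),(280,50),(317,261),(173,280)],'s1',[(444,484),(296,481),(326,295),(465,295)]),
('narrow',17,'t1',[(141,129)],'s2',[(485,442)]),('wide',17,'t2',[(540,127)],'s1',[(75,358)]),
('vialA',42,'t1',[(287,289)],'s2',[(334,247)]),('vialB',42,'t2',[(388,305)],'s1',[(283,205)]),('grey',25,'t1',[(620,294)],'s2',[(24,232)]),
('opennut',36,'t1',[(123,438)],'s2',[(490,164)]),('shutnut',36,'t2',[(198,460)],'s1',[(484,127)]),
('opentips/rings',8,'t1',[(47,406),(35,451),(220,433),(202,499)],'s2',[(567,237),(578,202),(403,197),(420,152)]),
('shuttip/rings',8,'t2',[(101,435),(282,484),(267,519)],'s1',[(562,188),(413,140),(434,118)]),
('widecap',85,'t1',[(459,447)],'s2',[(188,57)]),('slimcap',85,'t2',[(589,413)],'s1',[(152,56)])]
for n,z,k,a,k2,b in L:
    A=P(k,a,z);B=P(k2,b,z);print(n,A.tolist() if 0 else A.round(1).tolist(),B.round(1).tolist(),'mean',((A.mean(0)+B.mean(0))/2).round(1))
    if 'pad' in n:
        for X in(A,B):
            d=(X[0]+X[1]-X[2]-X[3]);print('  ctr',X.mean(0),'yaw',np.arctan2(d[1],d[0]))
    if 'tips' in n or 'tip/' in n:
        for X in(A,B):
            d=X[:-2].mean(0)-X[-2:].mean(0);print('  yaw',np.arctan2(d[1],d[0]),np.linalg.norm(d))
E
```

```text
openpad [[701.8, 120.0], [673.9, 38.3], [545.2, 81.1], [573.6, 164.2]] [[702.8, 117.1], [674.0, 36.0], [543.6, 81.0], [571.5, 161.0]] mean [623.3  99.8]
  ctr [623.6 100.9] yaw -0.32666455466380245
  ctr [622.9  98.8] yaw -0.3273041453734227
shutpad [[684.9, -50.5], [696.2, -137.4], [561.2, -156.6], [548.6, -70.5]] [[684.0, -52.9], [695.6, -139.5], [559.9, -159.7], [546.2, -72.1]] mean [ 622.1 -104.9]
  ctr [ 622.7 -103.8] yaw 0.14326131797460911
  ctr [ 621.4 -106. ] yaw 0.1435402197410281
narrow [[637.7, 294.2]] [[635.8, 291.7]] mean [636.8 293. ]
wide [[642.6, -291.8]] [[640.4, -293.5]] mean [ 641.5 -292.7]
vialA [[529.7, 198.2]] [[528.1, 195.3]] mean [528.9 196.7]
vialB [[522.5, -191.8]] [[522.6, -193.4]] mean [ 522.6 -192.6]
grey [[532.7, 5.8]] [[533.1, 3.2]] mean [532.9   4.5]
opennut [[442.1, 290.4]] [[441.4, 287.5]] mean [441.8 289. ]
shutnut [[431.5, -81.6]] [[431.8, -83.0]] mean [431.7 -82.3]
opentips/rings [[467.9, 342.9], [440.6, 348.5], [452.0, 239.3], [412.5, 248.2]] [[470.2, 339.7], [440.3, 346.7], [453.6, 236.5], [413.6, 245.5]] mean [443.8 293.4]
  yaw 1.3587115815312891 104.28402256514052
  yaw 1.3622450079039947 104.45980883724674
shuttip/rings [[452.4, -27.4], [423.9, -132.5], [403.1, -123.4]] [[452.8, -27.3], [426.1, -135.7], [404.1, -126.4]] mean [427.1 -95.4]
  yaw 1.2015849325420986 107.84057175442946
  yaw 1.2226243269308323 110.38787822920445
widecap [[426.6, 94.0]] [[424.0, 91.2]] mean [425.3  92.6]
slimcap [[448.5, -294.8]] [[446.8, -298.1]] mean [ 447.7 -296.5]
```

```bash
cat >> h.py <<'E'
from scipy.spatial.transform import Rotation as R
def plan(wps,start=None,lin=45,ang=0.15):
    """wps: list of (x,y,z,zyaw or None) ; tool down; zyaw= world yaw of the tool z axis. prints rows"""
    s=env.state()
    Rm=R.from_euler('xyz',s['tcp_rot']).as_matrix(); p=np.array(s['eef_pos'])
    zy=np.arctan2(Rm[1,2],Rm[0,2])
    print('now',p.round(1),'zyaw',round(zy,3),'tilt',np.round(Rm[:,0],4),'open',round(s['opening']*95.1,1),'t',round(s['t'],2),'j',s['joints'].round(2))
    for w in wps:
        q=np.array(w[:3],float); ty=zy if w[3] is None else w[3]
        d=q-p
        while ty-zy>np.pi/2: ty-=np.pi
        while ty-zy<-np.pi/2: ty+=np.pi
        if len(w)>4: ty=w[3]
        dy=ty-zy
        n=max(1,int(np.ceil(np.linalg.norm(d)/lin)),int(np.ceil(abs(dy)/ang)))
        rows=[]
        for i in range(n):
            yw=zy if False else None
            X=np.array([0,0,-1.]);Z=np.array([np.cos(zy+dy*i/n),np.sin(zy+dy*i/n),0]);
            M=np.c_[X,np.cross(Z,X),Z]
            if i==0:
                N=np.c_[X,np.cross(Z,X),Z]
                rv=R.from_matrix(Rm.T@N).as_rotvec(); Muse=Rm
            else: rv=np.zeros(3); Muse=M
            sh=Muse.T@(d/n); rows.append([*sh.round(1).tolist(),round(rv[0]-dy/n,3),round(rv[1],3),round(rv[2],3)])
        print('->',q,round(ty,3),'n',n)
        for r in rows: print('  ',r)
        p=q;zy=ty;Rm=np.c_[[0,0,-1.],np.cross([np.cos(ty),np.sin(ty),0],[0,0,-1.]),[np.cos(ty),np.sin(ty),0]]
E
python3 - <<'E'
from h import *
np.set_printoptions(suppress=True,precision=2)
print('white bottle',proj('scene',[(166,183),(155,147)],0)) 
print('top: greybox,etc',proj('top',[(477,123),(509,123),(477,165),(452,278)],0))
print('amber decoy',proj('scene',[(513,218)],0))
plan([(448,-296,140,None),(448,-296,44,None)])
E
```

```text
white bottle [[ 384.76 -460.99]
 [ 241.88 -555.02]]
top: greybox,etc [[ 641.87 -433.72]
 [ 643.99 -535.66]
 [ 508.26 -424.02]
 [ 175.61 -332.11]]
amber decoy [[368.02 498.67]]
now [ 164.8 -602.7  239.2] zyaw -1.304 tilt [-0.  0. -1.] open 95.4 t 0.15 j [-1.41  0.49  1.56  0.    1.09 -0.11]
-> [ 448. -296.  140.] -1.304 n 10
   [9.9, 35.4, -22.1, np.float64(-0.0), np.float64(-0.001), np.float64(-0.0)]
   [9.9, 35.4, -22.1, np.float64(0.0), np.float64(0.0), np.float64(0.0)]
   [9.9, 35.4, -22.1, np.float64(0.0), np.float64(0.0), np.float64(0.0)]
   [9.9, 35.4, -22.1, np.float64(0.0), np.float64(0.0), np.float64(0.0)]
   [9.9, 35.4, -22.1, np.float64(0.0), np.float64(0.0), np.float64(0.0)]
   [9.9, 35.4, -22.1, np.float64(0.0), np.float64(0.0), np.float64(0.0)]
   [9.9, 35.4, -22.1, np.float64(0.0), np.float64(0.0), np.float64(0.0)]
   [9.9, 35.4, -22.1, np.float64(0.0), np.float64(0.0), np.float64(0.0)]
   [9.9, 35.4, -22.1, np.float64(0.0), np.float64(0.0), np.float64(0.0)]
   [9.9, 35.4, -22.1, np.float64(0.0), np.float64(0.0), np.float64(0.0)]
-> [ 448. -296.   44.] -1.304 n 3
   [32.0, 0.0, 0.0, np.float64(0.0), np.float64(0.0), np.float64(0.0)]
   [32.0, 0.0, 0.0, np.float64(0.0), np.float64(0.0), np.float64(0.0)]
   [32.0, 0.0, 0.0, np.float64(0.0), np.float64(0.0), np.float64(0.0)]
```

step_arm([
  [4,44,-27.5,0,0,0],
  [4,44,-27.5,0,0,0],
  [4,44,-27.5,0,0,0],
  [4,44,-27.5,0,0,0],
  [4,44,-27.5,0,0,0],
  [4,44,-27.5,0,0,0],
  [4,44,-27.5,0,0,0],
  [4,44,-27.5,0,0,0],
], grip=95)

```text
t: 1.15
eef_pos: [452.5, -290.9, 205.1]
tcp_rot: [-3.056, 1.569, 1.917]
ft_force: [0.7, -1.0, -0.0]
opening: 0.999
```

Run:
```python
from h import *
plan([(448,-296,140,None),(448,-296,44,None)])
cv2.imwrite("pics/w1.png",env.read_camera('wrist')[:,:,::-1])
```

```text
now [ 452.5 -290.9  205.1] zyaw -1.31 tilt [-6.0e-04  1.6e-03 -1.0e+00] open 95.0 t 1.15 j [-0.69  0.41  1.81  0.    0.92  0.61]
-> [ 448. -296.  140.] -1.31 n 2
   [32.5, -2.8, 1.9, np.float64(0.0), np.float64(-0.002), np.float64(0.0)]
   [32.5, -2.8, 1.9, np.float64(0.0), np.float64(0.0), np.float64(0.0)]
-> [ 448. -296.   44.] -1.31 n 3
   [32.0, 0.0, 0.0, np.float64(0.0), np.float64(0.0), np.float64(0.0)]
   [32.0, 0.0, 0.0, np.float64(0.0), np.float64(0.0), np.float64(0.0)]
   [32.0, 0.0, 0.0, np.float64(0.0), np.float64(0.0), np.float64(0.0)]
```

View pics/w1.png

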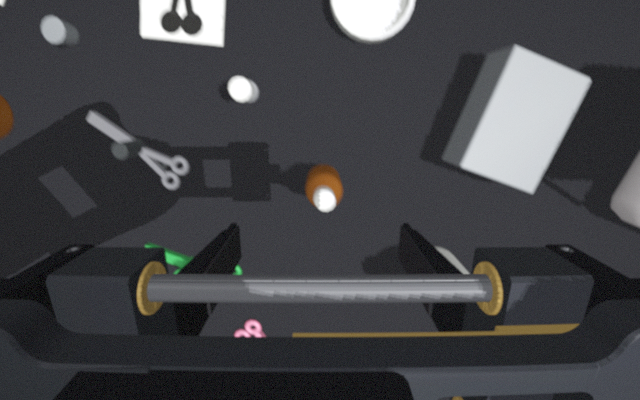

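Run:
```python
from h import *
T=wristpose()
print(proj('wrist',[(324,199)],85,T),proj('wrist',[(240,89)],42,T),proj('wrist',[(121,151)],36,T), proj('wrist',[(372,8)],17,T))
plan([(448,-296,140,None)])
```

```text
[[ 454.99174677 -291.43244814]] [[ 527.3551841  -189.52903253]] [[436.67441334 -79.82573013]] [[ 634.1292265 -291.7653285]]
now [ 455.2 -287.1  204.6] zyaw -1.308 tilt [-2.0e-04  3.1e-03 -1.0e+00] open 94.9 t 1.2 j [-0.69  0.41  1.81  0.    0.92  0.62]
-> [ 448. -296.  140.] -1.308 n 2
   [32.3, -4.7, 3.5, np.float64(-0.0), np.float64(-0.003), np.float64(-0.001)]
   [32.3, -4.6, 3.4, np.float64(0.0), np.float64(0.0), np.float64(0.0)]
```

step_arm([
  [32,-4,3.5,0,-0.003,0],
  [22,-4,3.5,0,0,0],
  [0,0,0,0,0,0],
])

```text
t: 1.58
eef_pos: [450.8, -293.9, 149.3]
tcp_rot: [1.393, 1.57, 0.089]
ft_force: [-0.9, -0.5, 1.0]
opening: 0.997
```

```bash
cat >> h.py <<'E'
def shot(name,cam='wrist'):
    T=wristpose(); np.save(f'pics/{name}.npy',T); cv2.imwrite(f"pics/{name}.png",env.read_camera(cam)[:,:,::-1])
def wp(name,uv,z): return proj('wrist',uv,z,np.load(f'pics/{name}.npy')).round(1)
E
python3 - <<'E'
from h import *
plan([(449,-296,44,None)])
shot('w2')
E
```

```text
now [ 450.8 -293.9  149.3] zyaw -1.304 tilt [ 8.e-04  1.e-04 -1.e+00] open 94.9 t 1.57 j [-0.7   0.48  1.87  0.    0.79  0.6 ]
-> [ 449. -296.   44.] -1.304 n 3
   [35.1, -0.8, 0.5, np.float64(0.0), np.float64(0.0), np.float64(-0.001)]
   [35.1, -0.8, 0.5, np.float64(0.0), np.float64(0.0), np.float64(0.0)]
   [35.1, -0.8, 0.5, np.float64(0.0), np.float64(0.0), np.float64(0.0)]
```

View pics/w2.png

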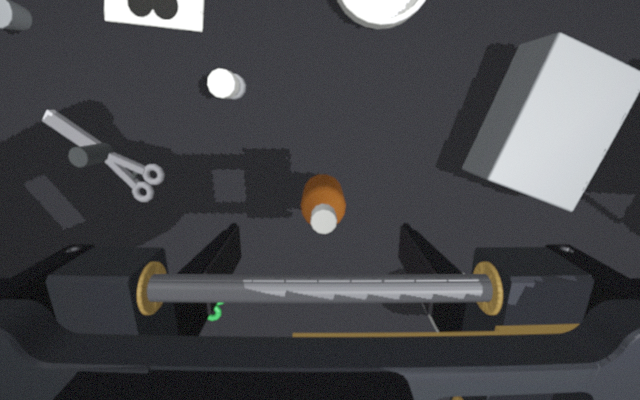

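Run:
```python
from h import *
print(wp('w2',[(323,219)],85),wp('w2',[(221,83)],42),wp('w2',[(78,156)],36))
```

```text
[[ 451.4 -296.8]] [[ 523.5 -195.2]] [[433.9 -83.8]]
```

step_arm([
  [35,-1,0.9,0,0,0],
  [35,-0.6,0.9,0,0,0],
  [32,0,0.8,0,0,0],
  [3,0,0,0,0,0],
  [0,0,0,0,0,0],
])

```text
t: 2.25
eef_pos: [453.2, -299.7, 48.5]
tcp_rot: [0.663, 1.56, -0.642]
ft_force: [-0.1, -0.7, -1.0]
opening: 1.003
```

step_arm([
  [0,0,0,0,0,0],
  [0,0,0,0,0,0],
  [0,0,0,0,0,0],
  [0,0,0,0,0,0],
  [0,0,0,0,0,0],
  [0,0,0,0,0,0],
], grip=20)

```text
t: 3.0
eef_pos: [454.3, -300.4, 52.1]
tcp_rot: [0.648, 1.555, -0.656]
ft_force: [-0.5, 1.1, 1.1]
opening: 0.423
```

Run:
```python
from h import *
shot('w3')
plan([(450,-296,150,None),(636.8,293,150,None)])
```

```text
now [ 454.2 -300.4   52. ] zyaw -1.305 tilt [ 0.0126 -0.0097 -0.9999] open 36.8 t 3.05 j [-0.71  0.64  1.93  0.    0.56  0.6 ]
-> [ 450. -296.  150.] -1.305 n 3
   [-32.7, -0.7, -1.4, np.float64(0.0), np.float64(0.013), np.float64(-0.01)]
   [-32.7, -1.0, -1.8, np.float64(0.0), np.float64(0.0), np.float64(0.0)]
   [-32.7, -1.0, -1.8, np.float64(0.0), np.float64(0.0), np.float64(0.0)]
-> [636.8 293.  150. ] -1.305 n 14
   [0.0, 23.9, -37.1, np.float64(0.0), np.float64(0.0), np.float64(0.0)]
   [0.0, 23.9, -37.1, np.float64(0.0), np.float64(0.0), np.float64(0.0)]
   [0.0, 23.9, -37.1, np.float64(0.0), np.float64(0.0), np.float64(0.0)]
   [0.0, 23.9, -37.1, np.float64(0.0), np.float64(0.0), np.float64(0.0)]
   [0.0, 23.9, -37.1, np.float64(0.0), np.float64(0.0), np.float64(0.0)]
   [0.0, 23.9, -37.1, np.float64(0.0), np.float64(0.0), np.float64(0.0)]
   [0.0, 23.9, -37.1, np.float64(0.0), np.float64(0.0), np.float64(0.0)]
   [0.0, 23.9, -37.1, np.float64(0.0), np.float64(0.0), np.float64(0.0)]
   [0.0, 23.9, -37.1, np.float64(0.0), np.float64(0.0), np.float64(0.0)]
   [0.0, 23.9, -37.1, np.float64(0.0), np.float64(0.0), np.float64(0.0)]
   [0.0, 23.9, -37.1, np.float64(0.0), np.float64(0.0), np.float64(0.0)]
   [0.0, 23.9, -37.1, np.float64(0.0), np.float64(0.0), np.float64(0.0)]
   [0.0, 23.9, -37.1, np.float64(0.0), np.float64(0.0), np.float64(0.0)]
   [0.0, 23.9, -37.1, np.float64(0.0), np.float64(0.0), np.float64(0.0)]
```

View pics/w3.png

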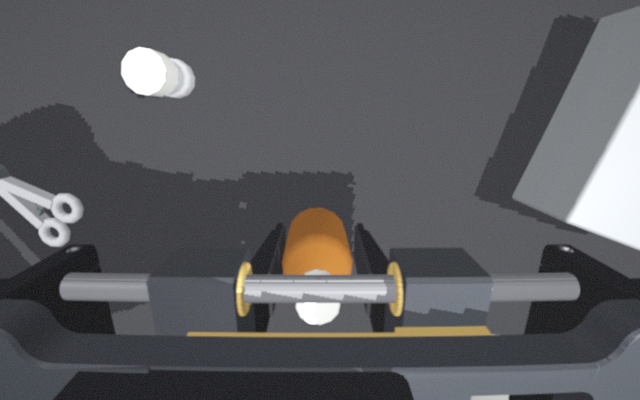

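step_arm([
  [0,0,0,0,0.006,-0.005],
  [-5,0,0,0,0.006,-0.005],
  [-15,0,0,0,0,0],
  [-20,0,0,0,0,0],
])

```text
t: 3.55
eef_pos: [453.9, -300.1, 93.0]
tcp_rot: [-2.277, 1.567, 2.701]
ft_force: [0.0, 1.2, -0.6]
opening: 0.392
```

Run:
```python
from h import *
shot('w4')
plan([(480,-200,150,None)])
```

```text
now [ 454.7 -300.8   95.5] zyaw -1.305 tilt [-4.e-04 -8.e-04 -1.e+00] open 37.2 t 3.6 j [-0.71  0.57  1.89 -0.    0.68  0.6 ]
-> [ 480. -200.  150.] -1.305 n 3
   [-18.2, 17.0, -30.2, np.float64(-0.0), np.float64(0.001), np.float64(0.001)]
   [-18.2, 17.0, -30.2, np.float64(0.0), np.float64(0.0), np.float64(0.0)]
   [-18.2, 17.0, -30.2, np.float64(0.0), np.float64(0.0), np.float64(0.0)]
```

View pics/w4.png

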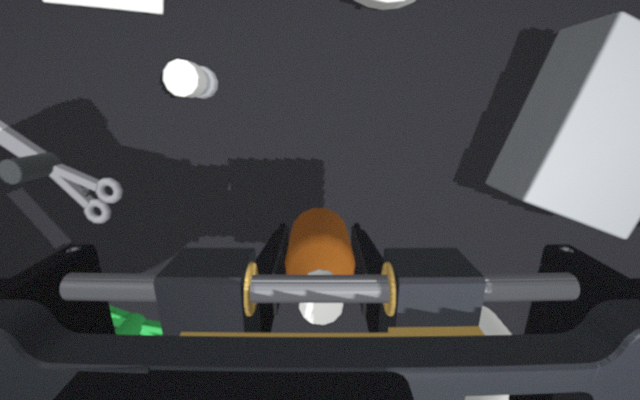

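Run:
```python
from h import *
print(wp('w4',[(320,302)],127)); print(wp('w3',[(317,302)],85))
plan([(480,-200,150,None),(637,293,150,None)])
```

```text
[[ 453.1 -301. ]]
[[ 451.9 -299.8]]
now [ 454.7 -300.8   95.5] zyaw -1.305 tilt [-4.e-04 -8.e-04 -1.e+00] open 37.2 t 3.6 j [-0.71  0.57  1.89 -0.    0.68  0.6 ]
-> [ 480. -200.  150.] -1.305 n 3
   [-18.2, 17.0, -30.2, np.float64(-0.0), np.float64(0.001), np.float64(0.001)]
   [-18.2, 17.0, -30.2, np.float64(0.0), np.float64(0.0), np.float64(0.0)]
   [-18.2, 17.0, -30.2, np.float64(0.0), np.float64(0.0), np.float64(0.0)]
-> [637. 293. 150.] -1.305 n 12
   [0.0, 23.4, -36.2, np.float64(0.0), np.float64(0.0), np.float64(0.0)]
   [0.0, 23.4, -36.2, np.float64(0.0), np.float64(0.0), np.float64(0.0)]
   [0.0, 23.4, -36.2, np.float64(0.0), np.float64(0.0), np.float64(0.0)]
   [0.0, 23.4, -36.2, np.float64(0.0), np.float64(0.0), np.float64(0.0)]
   [0.0, 23.4, -36.2, np.float64(0.0), np.float64(0.0), np.float64(0.0)]
   [0.0, 23.4, -36.2, np.float64(0.0), np.float64(0.0), np.float64(0.0)]
   [0.0, 23.4, -36.2, np.float64(0.0), np.float64(0.0), np.float64(0.0)]
   [0.0, 23.4, -36.2, np.float64(0.0), np.float64(0.0), np.float64(0.0)]
   [0.0, 23.4, -36.2, np.float64(0.0), np.float64(0.0), np.float64(0.0)]
   [0.0, 23.4, -36.2, np.float64(0.0), np.float64(0.0), np.float64(0.0)]
   [0.0, 23.4, -36.2, np.float64(0.0), np.float64(0.0), np.float64(0.0)]
   [0.0, 23.4, -36.2, np.float64(0.0), np.float64(0.0), np.float64(0.0)]
```

step_arm([
  [-28,0,0,0,0,0],
  [-27,10,-15,0,0,0],
  [0,23,-36,0,0,0],
  [0,23,-36,0,0,0],
  [0,23,-36,0,0,0],
  [0,23,-36,0,0,0],
  [0,23,-36,0,0,0],
  [0,23,-36,0,0,0],
])

```text
t: 4.6
eef_pos: [539.2, -34.0, 156.9]
tcp_rot: [0.716, 1.563, -0.594]
ft_force: [0.4, -0.4, -1.4]
opening: 0.39
```

step_arm([
  [0,23,-36,0,0,0],
  [0,23,-36,0,0,0],
  [0,23,-36,0,0,0],
  [0,23,-36,0,0,0],
  [0,23,-36,0,0,0],
  [0,23,-36,0,0,0],
])

```text
t: 5.35
eef_pos: [618.2, 219.1, 159.5]
tcp_rot: [0.871, 1.561, -0.438]
ft_force: [0.5, -0.6, -1.1]
opening: 0.392
```

Run:
```python
from h import *
plan([(637,293,150,None)])
```

```text
now [618.2 219.1 159.5] zyaw -1.31 tilt [ 0.0093 -0.0044 -0.9999] open 37.3 t 5.35 j [ 0.24  0.61  1.56 -0.01  0.96  1.56]
-> [637. 293. 150.] -1.31 n 2
   [4.7, 18.6, -33.3, np.float64(0.0), np.float64(0.007), np.float64(-0.008)]
   [4.7, 18.6, -33.3, np.float64(0.0), np.float64(0.0), np.float64(0.0)]
```

step_arm([
  [5,16,-28,0,0.006,-0.006],
  [5,10,-16,0,0,0],
  [0,3,-8,0,0,0],
  [0,0,0,0,0,0],
])

```text
t: 5.85
eef_pos: [632.8, 280.3, 149.8]
tcp_rot: [1.174, 1.568, -0.133]
ft_force: [-0.1, 0.0, -1.4]
opening: 0.39
```

Run:
```python
from h import *
shot('w5')
plan([(637,293,150,None)])
```

```text
now [632.8 280.  149.8] zyaw -1.307 tilt [ 2.3e-03 -3.0e-04 -1.0e+00] open 37.0 t 5.9 j [ 0.32  0.67  1.47 -0.    1.    1.63]
-> [637. 293. 150.] -1.307 n 1
   [-0.2, 7.5, -11.5, np.float64(0.0), np.float64(0.001), np.float64(-0.002)]
```

View pics/w5.png

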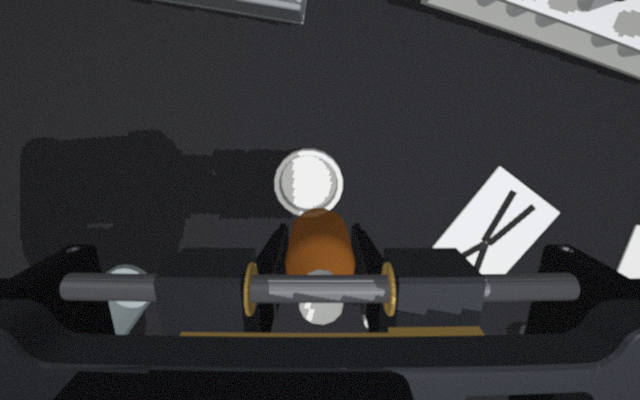

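Run:
```python
from h import *
print(wp('w5',[(309,183)],17))
```

```text
[[640.5 291.8]]
```

step_arm([
  [0,6,-7,0,0,0],
  [20,3,-3,0,0,0],
  [20,0,0,0,0,0],
  [20,0,0,0,0,0],
  [12,0,0,0,0,0],
  [0,0,0,0,0,0],
])

```text
t: 6.65
eef_pos: [639.3, 290.2, 71.8]
tcp_rot: [0.041, 1.569, -1.269]
ft_force: [-0.6, 0.5, -0.1]
opening: 0.391
```

Run:
```python
from h import *
shot('w6')
plan([(639,292.5,57,None)])
```

```text
now [639.5 290.3  72.5] zyaw -1.31 tilt [ 0.0012 -0.001  -1.    ] open 37.2 t 6.7 j [ 0.33  0.78  1.49 -0.    0.88  1.64]
-> [639.  292.5  57. ] -1.31 n 1
   [15.5, 0.0, -2.3, np.float64(0.0), np.float64(0.001), np.float64(-0.001)]
```

View pics/w6.png

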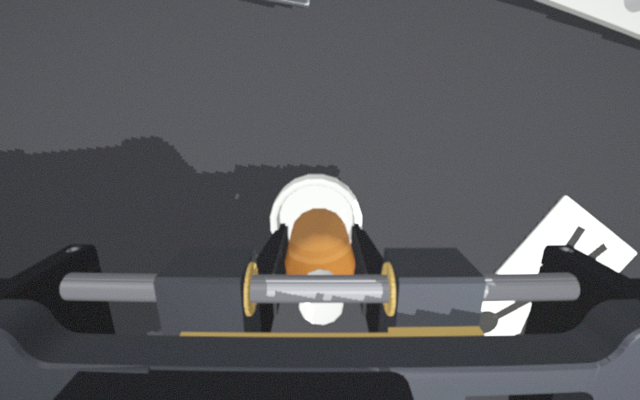

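step_arm([
  [6,0,-2.3,0,0,0],
  [5,0,0,0,0,0],
  [2,0,0,0,0,0],
  [0,0,0,0,0,0],
])

```text
t: 7.2
eef_pos: [639.6, 293.0, 60.3]
tcp_rot: [1.278, 1.567, -0.032]
ft_force: [0.2, -0.3, -1.5]
opening: 0.392
```

step_arm([
  [2,0,0,0,0,0],
  [1.5,0,0,0,0,0],
  [1.5,0,0,0,0,0],
])

```text
t: 7.58
eef_pos: [640.1, 293.1, 57.1]
tcp_rot: [1.387, 1.565, 0.077]
ft_force: [-5.3, -2.0, 19.5]
opening: 0.392
```

step_arm([
  [-0.5,0,0,0,0,0],
  [0,0,0,0,0,0],
  [0,0,0,0,0,0],
  [0,0,0,0,0,0],
], grip=90)

```text
t: 8.07
eef_pos: [640.3, 293.2, 58.0]
tcp_rot: [1.424, 1.564, 0.113]
ft_force: [1.0, -0.3, -1.3]
opening: 0.755
```

step_arm([
  [-15,0,0,0,0,0],
  [-30,0,0,0,0,0],
  [-35,0,0,0,0,0],
  [-30,0,0,0,0,0],
  [0,0,0,0,0,0],
])

```text
t: 8.7
eef_pos: [639.9, 293.2, 174.9]
tcp_rot: [1.476, 1.563, 0.165]
ft_force: [-0.3, 0.9, -0.3]
opening: 0.947
```

Run:
```python
from h import *
shot('w7')
plan([(442,289,170,None)])
```

```text
now [639.4 293.  173.3] zyaw -1.31 tilt [ 5.8e-03  6.0e-04 -1.0e+00] open 90.2 t 8.75 j [ 0.34  0.66  1.42 -0.    1.05  1.65]
-> [442. 289. 170.] -1.31 n 5
   [0.4, -38.4, -9.4, np.float64(0.0), np.float64(0.001), np.float64(-0.006)]
   [0.7, -38.3, -9.4, np.float64(0.0), np.float64(0.0), np.float64(0.0)]
   [0.7, -38.3, -9.4, np.float64(0.0), np.float64(0.0), np.float64(0.0)]
   [0.7, -38.3, -9.4, np.float64(0.0), np.float64(0.0), np.float64(0.0)]
   [0.7, -38.3, -9.4, np.float64(0.0), np.float64(0.0), np.float64(0.0)]
```

View pics/w7.png

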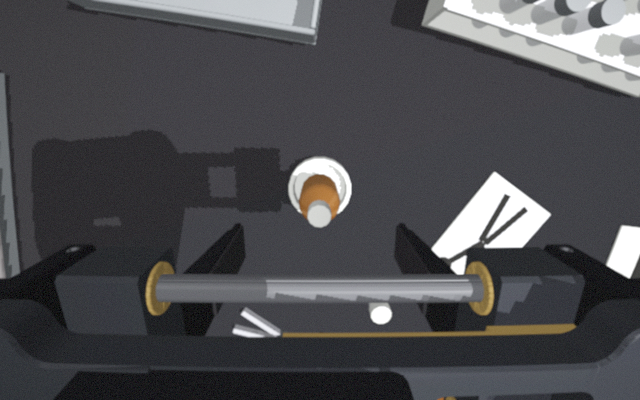

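Run:
```python
from h import *
print(wp('w7',[(319,214)],90),wp('w7',[(320,186)],17))
print('beaker base',proj('scene',[(498,243)],0),'top rim',proj('top',[(176,165)],0))
plan([(442,289,170,-0.1)],ang=0.17)
```

```text
[[637.2 292.4]] [[642.4 292.7]]
beaker base [[458.51465838 455.2044311 ]] top rim [[502.81407201 478.77065774]]
now [639.4 293.  173.3] zyaw -1.31 tilt [ 5.8e-03  6.0e-04 -1.0e+00] open 90.2 t 8.75 j [ 0.34  0.66  1.42 -0.    1.05  1.65]
-> [442. 289. 170.] -0.1 n 8
   [0.3, -24.0, -5.9, np.float64(-0.151), np.float64(0.001), np.float64(-0.006)]
   [0.4, -22.8, -9.4, np.float64(-0.151), np.float64(0.0), np.float64(0.0)]
   [0.4, -21.1, -12.7, np.float64(-0.151), np.float64(0.0), np.float64(0.0)]
   [0.4, -19.0, -15.8, np.float64(-0.151), np.float64(0.0), np.float64(0.0)]
   [0.4, -16.4, -18.5, np.float64(-0.151), np.float64(0.0), np.float64(0.0)]
   [0.4, -13.4, -20.7, np.float64(-0.151), np.float64(0.0), np.float64(0.0)]
   [0.4, -10.1, -22.5, np.float64(-0.151), np.float64(0.0), np.float64(0.0)]
   [0.4, -6.6, -23.8, np.float64(-0.151), np.float64(0.0), np.float64(0.0)]
```

step_arm([
  [0,-24,-6,-0.15,0,-0.006],
  [0,-23,-9,-0.15,0,0],
  [0,-21,-13,-0.15,0,0],
  [0,-19,-16,-0.15,0,0],
  [0,-16,-18.5,-0.15,0,0],
  [0,-13,-21,-0.15,0,0],
  [0,-10,-22.5,-0.15,0,0],
  [0,-6.5,-24,-0.15,0,0],
])

```text
t: 9.75
eef_pos: [433.0, 285.7, 165.7]
tcp_rot: [-2.57, 1.557, -2.644]
ft_force: [0.0, 0.6, -0.2]
opening: 0.945
```

step_arm([
  [0,0,0,0,0,0],
])

```text
t: 9.88
eef_pos: [431.6, 285.5, 165.1]
tcp_rot: [-2.578, 1.555, -2.65]
ft_force: [-0.6, -0.3, 0.3]
opening: 0.946
```

Run:
```python
from h import *
shot('w8')
plan([(442,289,36,-0.1)],ang=0.17)
```

```text
now [432.7 285.7 165.2] zyaw -0.075 tilt [-0.0133 -0.0072 -0.9999] open 90.2 t 9.93 j [ 0.46  0.44  1.89 -0.    0.82  0.53]
-> [442. 289.  36.] -0.1 n 3
   [43.0, 1.7, 3.6, np.float64(0.008), np.float64(-0.013), np.float64(0.008)]
   [43.1, 1.4, 3.0, np.float64(0.008), np.float64(0.0), np.float64(0.0)]
   [43.1, 1.4, 3.0, np.float64(0.008), np.float64(0.0), np.float64(0.0)]
```

View pics/w8.png

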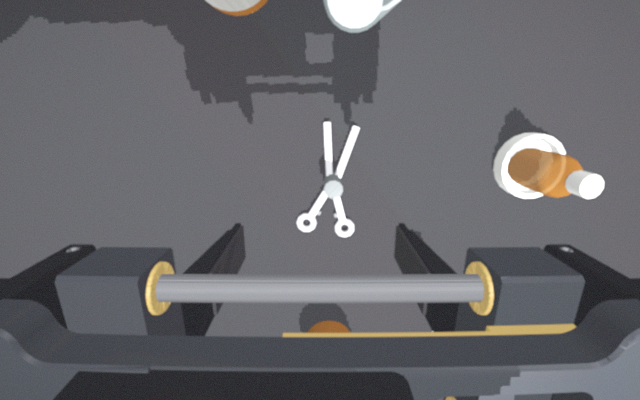

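Run:
```python
from h import *
print(wp('w8',[(334,187)],36)); X=wp('w8',[(327,124),(356,128),(307,223),(344,228)],8); d=X[0]+X[1]-X[2]-X[3];print(X.tolist(),np.arctan2(d[1],d[0]))
```

```text
[[443.9 290.3]]
[[441.4, 345.4], [468.9, 339.7], [413.9, 246.1], [452.1, 237.9]] 1.3539709395381996
```

step_arm([
  [35,2,5,0.02,-0.013,0.008],
  [35,1,4,0,0,0],
  [35,1,2,0,0,0],
  [0,0,0,0,0,0],
], grip=70)

```text
t: 10.42
eef_pos: [448.1, 288.9, 56.5]
tcp_rot: [0.385, 1.567, 0.277]
ft_force: [-0.8, -0.4, 0.9]
opening: 0.737
```

Run:
```python
from h import *
plan([(443,290,37,None)],ang=0.17)
```

```text
now [448.1 288.9  56.5] zyaw -0.108 tilt [ 3.2e-03  9.0e-04 -1.0e+00] open 70.0 t 10.43 j [ 0.45  0.62  1.95 -0.    0.57  0.56]
-> [443. 290.  37.] -0.108 n 1
   [19.5, 0.5, -5.3, np.float64(0.0), np.float64(0.003), np.float64(-0.001)]
```

step_arm([
  [10,0.5,-4,0,0.003,0],
  [8,0,-1,0,0,0],
  [0,0,0,0,0,0],
])

```text
t: 10.8
eef_pos: [444.4, 290.4, 39.4]
tcp_rot: [0.87, 1.567, 0.759]
ft_force: [0.7, 0.7, 0.0]
opening: 0.734
```

Run:
```python
from h import *
shot('w9')
plan([(443,290,37,None)],ang=0.17)
```

```text
now [444.5 290.5  39.7] zyaw -0.111 tilt [ 0.0031  0.0028 -1.    ] open 70.4 t 10.85 j [0.45 0.65 1.96 0.   0.52 0.56]
-> [443. 290.  37.] -0.111 n 1
   [2.7, -0.7, -1.5, np.float64(0.0), np.float64(0.003), np.float64(-0.003)]
```

View pics/w9.png

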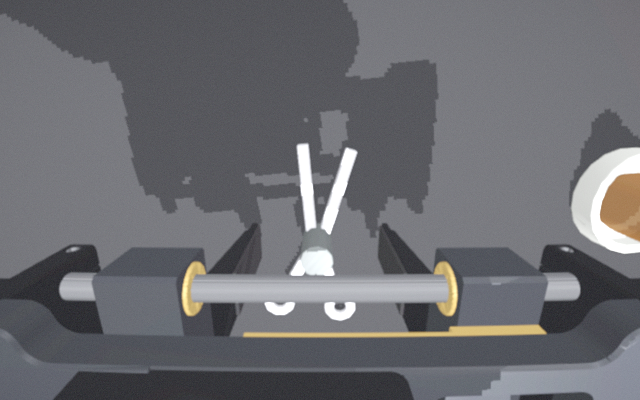

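step_arm([
  [2,-0.5,-1,0,0.003,-0.003],
  [0,0,0,0,0,0],
  [0,0,0,0,0,0],
  [0,0,0,0,0,0],
  [0,0,0,0,0,0],
  [0,0,0,0,0,0],
  [0,0,0,0,0,0],
], grip=8)

```text
t: 11.72
eef_pos: [443.8, 290.3, 38.8]
tcp_rot: [0.632, 1.569, 0.521]
ft_force: [-0.7, 0.2, 0.4]
opening: 0.182
```

step_arm([
  [-10,0,0,0,0,0],
  [-25,0,0,0,0,0],
  [-25,0,0,0,0,0],
  [-25,0,0,0,0,0],
  [0,0,0,0,0,0],
])

```text
t: 12.35
eef_pos: [443.6, 290.2, 128.1]
tcp_rot: [0.631, 1.569, 0.52]
ft_force: [0.7, -0.1, -0.4]
opening: 0.181
```

Run:
```python
from h import *
shot('w10')
plan([(623.3,99.8,130,1.35,1)],ang=0.15)
```

```text
now [443.1 290.  127.1] zyaw -0.111 tilt [-1.e-04  1.e-04 -1.e+00] open 17.3 t 12.4 j [0.45 0.51 1.91 0.   0.73 0.57]
-> [623.3  99.8 130. ] 1.35 n 10
   [-0.3, -16.9, 20.0, np.float64(-0.146), np.float64(-0.0), np.float64(-0.0)]
   [-0.3, -19.6, 17.3, np.float64(-0.146), np.float64(0.0), np.float64(0.0)]
   [-0.3, -22.0, 14.3, np.float64(-0.146), np.float64(0.0), np.float64(0.0)]
   [-0.3, -23.8, 10.9, np.float64(-0.146), np.float64(0.0), np.float64(0.0)]
   [-0.3, -25.1, 7.4, np.float64(-0.146), np.float64(0.0), np.float64(0.0)]
   [-0.3, -25.9, 3.6, np.float64(-0.146), np.float64(0.0), np.float64(0.0)]
   [-0.3, -26.2, -0.2, np.float64(-0.146), np.float64(0.0), np.float64(0.0)]
   [-0.3, -25.9, -4.0, np.float64(-0.146), np.float64(0.0), np.float64(0.0)]
   [-0.3, -25.0, -7.7, np.float64(-0.146), np.float64(0.0), np.float64(0.0)]
   [-0.3, -23.6, -11.3, np.float64(-0.146), np.float64(0.0), np.float64(0.0)]
```

View pics/w10.png

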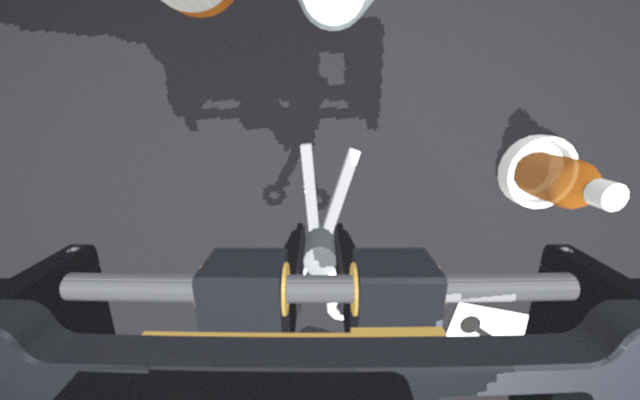

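Run:
```python
from h import *
X=wp('w10',[(306,148),(355,154)],97).mean(0);d=X-np.array([443.3,290.1]);print(X,np.arctan2(d[1],d[0]),np.hypot(*d))
```

```text
[456.05 341.75] 1.328780955655392 53.200422930649694
```

step_arm([
  [0,-17,20,-0.15,0,0],
  [0,-19.5,17,-0.15,0,0],
  [0,-22,14,-0.15,0,0],
  [0,-24,11,-0.15,0,0],
  [0,-25,7.5,-0.15,0,0],
  [0,-26,3.6,-0.15,0,0],
  [0,-26,0,-0.15,0,0],
  [0,-26,-4,-0.15,0,0],
])

```text
t: 13.4
eef_pos: [591.2, 137.8, 117.5]
tcp_rot: [2.237, 1.557, -2.916]
ft_force: [0.6, 0.2, -0.2]
opening: 0.185
```

Run:
```python
from h import *
plan([(623.3,99.8,130,1.35,1)],ang=0.15)
```

```text
now [591.2 137.8 117.5] zyaw 1.13 tilt [-0.0132 -0.003  -0.9999] open 17.6 t 13.4 j [ 0.12  0.61  1.71 -0.    0.83 -1.01]
-> [623.3  99.8 130. ] 1.35 n 2
   [-6.4, -22.5, -10.4, np.float64(-0.11), np.float64(-0.008), np.float64(-0.011)]
   [-6.3, -21.3, -12.8, np.float64(-0.11), np.float64(0.0), np.float64(0.0)]
```

step_arm([
  [0,-20,-9,-0.11,-0.008,-0.011],
  [0,-18,-10,-0.11,0,0],
  [5,-5,-3,0,0,0],
  [0,0,0,0,0,0],
  [0,0,0,0,0,0],
])

```text
t: 14.02
eef_pos: [622.7, 100.1, 106.1]
tcp_rot: [1.801, 1.563, -3.13]
ft_force: [-0.3, 0.2, -1.2]
opening: 0.18
```

Run:
```python
from h import *
shot('w11')
plan([(623.3,99.8,60,1.364,1)],ang=0.15)
```

```text
now [622.6 100.1 106.2] zyaw 1.352 tilt [-7.9e-03 -1.0e-04 -1.0e+00] open 17.3 t 14.07 j [ 0.05  0.65  1.66  0.    0.83 -1.3 ]
-> [623.3  99.8  60. ] 1.364 n 2
   [23.1, -0.5, -0.0, np.float64(-0.006), np.float64(-0.002), np.float64(-0.008)]
   [23.1, -0.4, -0.1, np.float64(-0.006), np.float64(0.0), np.float64(0.0)]
```

View pics/w11.png

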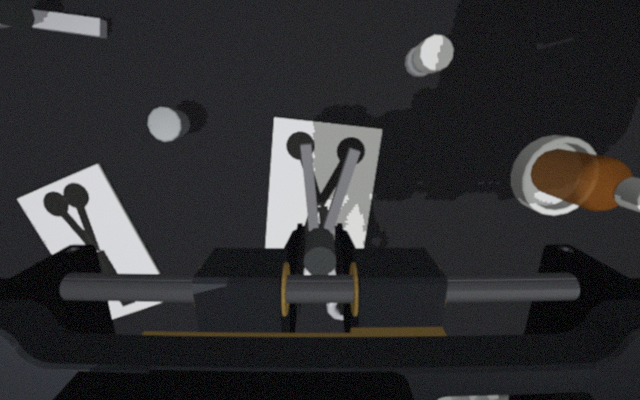

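step_arm([
  [20,-0.5,0,-0.006,-0.002,-0.008],
  [20,0,0,-0.006,0,0],
  [15,0,0,0,0,0],
  [3,0,0,0,0,0],
  [0,0,0,0,0,0],
])

```text
t: 14.7
eef_pos: [622.6, 102.2, 47.9]
tcp_rot: [-1.215, 1.568, 0.149]
ft_force: [0.1, 0.6, -0.8]
opening: 0.182
```

Run:
```python
from h import *
shot('w12')
plan([(623.3,99.8,42,1.364,1)],ang=0.15)
```

```text
now [622.6 102.2  48. ] zyaw 1.364 tilt [ 2.9e-03  4.0e-04 -1.0e+00] open 17.2 t 14.75 j [ 0.06  0.73  1.7   0.    0.71 -1.31]
-> [623.3  99.8  42. ] 1.364 n 1
   [6.0, -1.1, -2.2, np.float64(0.0), np.float64(0.001), np.float64(0.003)]
```

View pics/w12.png

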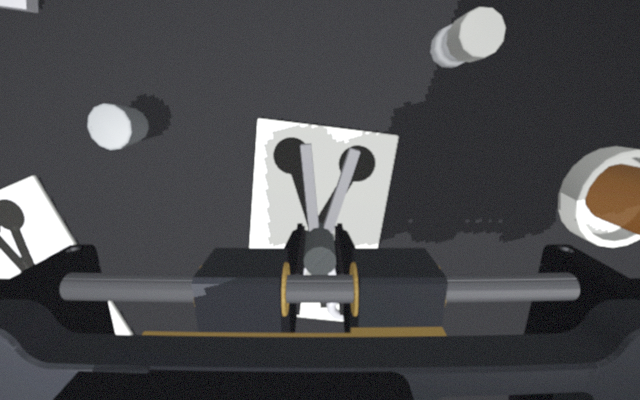

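Run:
```python
from h import *
X=wp('w12',[(291,154),(357,163)],3); m=X.mean(0); print(X.tolist(), 'exp pivot', m+np.array([np.cos(-.327),np.sin(-.327)])*46)
C=wp('w12',[(258,118),(398,136)],3); d=C[1]-C[0]; print(C.tolist(),np.arctan2(d[1],d[0]), 'ctr',C.mean(0)+68*np.array([np.cos(-.327),np.sin(-.327)]))
```

```text
[[571.1, 94.9], [585.0, 133.8]] exp pivot [621.61246984  99.57464142]
[[546.0, 80.5], [573.8, 161.1]] 1.2386603891137498 ctr [624.29669455  98.95816557]
```

step_arm([
  [2.5,-1,-2,0,0,0],
  [1.5,0,0,0,0,0],
  [1.5,0,0,0,0,0],
])

```text
t: 15.12
eef_pos: [623.9, 99.8, 43.6]
tcp_rot: [-1.256, 1.566, 0.108]
ft_force: [-0.7, -0.3, -0.9]
opening: 0.181
```

step_arm([
  [1.5,0,0,0,0,0],
  [1,0,0,0,0,0],
])

```text
t: 15.38
eef_pos: [624.0, 99.8, 41.8]
tcp_rot: [-1.268, 1.565, 0.096]
ft_force: [-5.4, -0.6, 15.5]
opening: 0.182
```

step_arm([
  [-0.4,0,0,0,0,0],
  [0,0,0,0,0,0],
  [0,0,0,0,0,0],
  [0,0,0,0,0,0],
], grip=90)

```text
t: 15.88
eef_pos: [624.1, 99.8, 42.3]
tcp_rot: [-1.266, 1.565, 0.098]
ft_force: [-0.2, 0.2, -0.2]
opening: 0.547
```

step_arm([
  [-15,0,0,0,0,0],
  [-30,0,0,0,0,0],
  [-40,0,0,0,0,0],
  [-40,0,0,0,0,0],
  [0,0,0,0,0,0],
])

```text
t: 16.5
eef_pos: [623.5, 99.8, 174.7]
tcp_rot: [-1.277, 1.563, 0.087]
ft_force: [0.3, 0.7, -0.0]
opening: 0.947
```

Run:
```python
from h import *
shot('w13')
plan([(426,93,160,None)],ang=0.15)
```

```text
now [622.9  99.7 173. ] zyaw 1.364 tilt [ 4.8e-03  5.0e-04 -1.0e+00] open 89.9 t 16.55 j [ 0.05  0.57  1.62  0.    0.95 -1.31]
-> [426.  93. 160.] 1.364 n 5
   [2.4, 38.3, -9.4, np.float64(-0.0), np.float64(0.001), np.float64(0.005)]
   [2.6, 38.3, -9.4, np.float64(0.0), np.float64(0.0), np.float64(0.0)]
   [2.6, 38.3, -9.4, np.float64(0.0), np.float64(0.0), np.float64(0.0)]
   [2.6, 38.3, -9.4, np.float64(0.0), np.float64(0.0), np.float64(0.0)]
   [2.6, 38.3, -9.4, np.float64(0.0), np.float64(0.0), np.float64(0.0)]
```

View pics/w13.png

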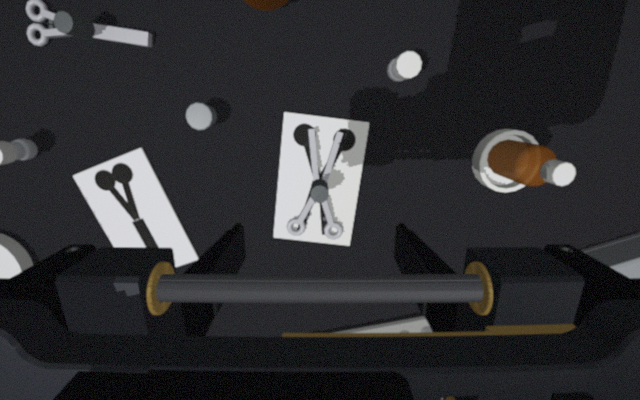

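step_arm([
  [0,38,-9.5,0,0,0.005],
  [0,38,-9.5,0,0,0],
  [0,38,-9.5,0,0,0],
  [0,38,-9.5,0,0,0],
  [0,27,-7,0,0,0],
  [0,5,0,0,0,0],
  [0,0,0,0,0,0],
], grip=95)

```text
t: 17.42
eef_pos: [425.4, 93.1, 168.7]
tcp_rot: [1.654, 1.562, 3.017]
ft_force: [0.4, -0.3, 0.2]
opening: 1.001
```

Run:
```python
from h import *
shot('w14')
plan([(426,93,46,None)],ang=0.15)
```

```text
now [425.6  93.1 168.7] zyaw 1.363 tilt [-0.0087  0.0011 -1.    ] open 95.2 t 17.48 j [ 0.06  0.33  2.08  0.    0.74 -1.3 ]
-> [426.  93.  46.] 1.363 n 3
   [40.9, -0.5, 0.0, np.float64(-0.0), np.float64(-0.001), np.float64(-0.009)]
   [40.9, -0.1, 0.0, np.float64(0.0), np.float64(0.0), np.float64(0.0)]
   [40.9, -0.1, 0.0, np.float64(0.0), np.float64(0.0), np.float64(0.0)]
```

View pics/w14.png

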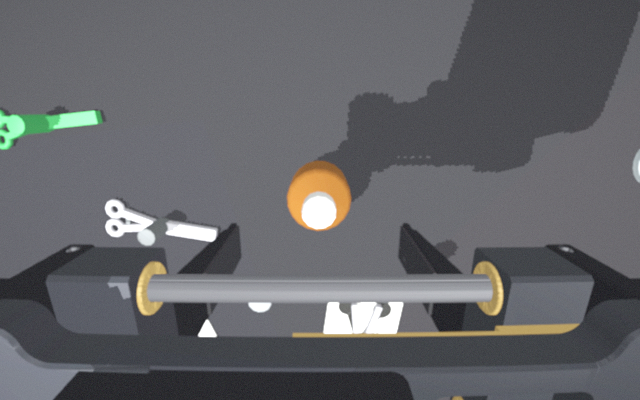

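Run:
```python
from h import *
print(wp('w14',[(319,211)],85),wp('w14',[(146,238)],36))
X=wp('w14',[(216,232),(115,208),(117,229)],8); d=X[0]-X[1:].mean(0);print(X.tolist(),np.arctan2(d[1],d[0]))
```

```text
[[425.7  92.4]] [[433.8 -83.7]]
[[450.8, -25.6], [402.8, -123.9], [425.6, -130.8]] 1.2255017837444535
```

step_arm([
  [35,0,0,0,0,-0.009],
  [35,0,0,0,0,0],
  [35,0,0,0,0,0],
  [0,0,0,0,0,0],
])

```text
t: 17.98
eef_pos: [430.4, 93.1, 60.4]
tcp_rot: [-1.506, 1.567, -0.143]
ft_force: [0.5, 0.5, 0.1]
opening: 0.999
```

Run:
```python
from h import *
plan([(426,92.6,44,None)],ang=0.15)
```

```text
now [430.4  93.1  60.4] zyaw 1.363 tilt [ 4.2e-03 -6.0e-04 -1.0e+00] open 95.0 t 17.98 j [ 0.06  0.54  2.17 -0.    0.42 -1.3 ]
-> [426.   92.6  44. ] 1.363 n 1
   [16.4, 4.3, -1.4, np.float64(-0.0), np.float64(0.0), np.float64(0.004)]
```

step_arm([
  [8,4,-1,0,0,0.004],
  [7,0,0,0,0,0],
  [1,0,0,0,0,0],
])

```text
t: 18.35
eef_pos: [427.8, 93.1, 45.4]
tcp_rot: [-1.214, 1.567, 0.149]
ft_force: [-1.1, -0.6, 0.3]
opening: 1.001
```

step_arm([
  [0,0,0,0,0,0],
  [0,0,0,0,0,0],
  [0,0,0,0,0,0],
  [0,0,0,0,0,0],
  [0,0,0,0,0,0],
], grip=40)

```text
t: 18.98
eef_pos: [428.3, 93.1, 46.5]
tcp_rot: [-1.249, 1.565, 0.114]
ft_force: [0.2, -0.3, -0.7]
opening: 0.604
```

Run:
```python
from h import *
plan([(426,92.6,44,None)],ang=0.15)
```

```text
now [428.3  93.1  46.5] zyaw 1.363 tilt [ 5.4e-03  6.0e-04 -1.0e+00] open 57.4 t 18.98 j [ 0.06  0.57  2.18  0.    0.38 -1.3 ]
-> [426.   92.6  44. ] 1.363 n 1
   [2.5, 2.2, -1.0, np.float64(-0.0), np.float64(0.002), np.float64(0.005)]
```

step_arm([
  [-8,0,0,0,0,0],
  [-20,0,0,0,0,0],
  [-30,0,0,0,0,0],
  [-30,0,0,0,0,0],
  [0,0,0,0,0,0],
])

```text
t: 19.6
eef_pos: [427.3, 93.1, 138.1]
tcp_rot: [-1.22, 1.567, 0.143]
ft_force: [-0.1, -0.4, -2.2]
opening: 0.601
```

Run:
```python
from h import *
plan([(642,-292.5,135,None)],ang=0.15)
```

```text
now [427.3  93.1 138.1] zyaw 1.363 tilt [ 4.e-03  6.e-04 -1.e+00] open 57.1 t 19.6 j [ 0.06  0.39  2.12  0.    0.64 -1.3 ]
-> [ 642.  -292.5  135. ] 1.363 n 10
   [0.4, -29.0, -33.3, np.float64(-0.0), np.float64(0.001), np.float64(0.004)]
   [0.3, -29.0, -33.3, np.float64(0.0), np.float64(0.0), np.float64(0.0)]
   [0.3, -29.0, -33.3, np.float64(0.0), np.float64(0.0), np.float64(0.0)]
   [0.3, -29.0, -33.3, np.float64(0.0), np.float64(0.0), np.float64(0.0)]
   [0.3, -29.0, -33.3, np.float64(0.0), np.float64(0.0), np.float64(0.0)]
   [0.3, -29.0, -33.3, np.float64(0.0), np.float64(0.0), np.float64(0.0)]
   [0.3, -29.0, -33.3, np.float64(0.0), np.float64(0.0), np.float64(0.0)]
   [0.3, -29.0, -33.3, np.float64(0.0), np.float64(0.0), np.float64(0.0)]
   [0.3, -29.0, -33.3, np.float64(0.0), np.float64(0.0), np.float64(0.0)]
   [0.3, -29.0, -33.3, np.float64(0.0), np.float64(0.0), np.float64(0.0)]
```

step_arm([
  [0,-29,-33,0,0,0.004],
  [0,-29,-33,0,0,0],
  [0,-29,-33,0,0,0],
  [0,-29,-33,0,0,0],
  [0,-29,-33,0,0,0],
  [0,-29,-33,0,0,0],
  [0,-29,-33,0,0,0],
  [0,-24,-27,0,0,0],
])

```text
t: 20.6
eef_pos: [597.5, -213.0, 128.7]
tcp_rot: [1.302, 1.56, 2.669]
ft_force: [0.9, 0.3, -1.5]
opening: 0.602
```

Run:
```python
from h import *
plan([(643.5,-292.5,135,None)],ang=0.15)
```

```text
now [ 597.5 -213.   128.7] zyaw 1.367 tilt [-0.0098  0.005  -0.9999] open 57.2 t 20.6 j [-0.45  0.63  1.64  0.    0.89 -1.81]
-> [ 643.5 -292.5  135. ] 1.367 n 3
   [-2.4, -20.4, -22.8, np.float64(0.0), np.float64(0.003), np.float64(-0.011)]
   [-2.1, -20.4, -22.8, np.float64(0.0), np.float64(0.0), np.float64(0.0)]
   [-2.1, -20.4, -22.8, np.float64(0.0), np.float64(0.0), np.float64(0.0)]
```

step_arm([
  [-2,-20,-22,0,0.003,-0.011],
  [0,-20,-22,0,0,0],
  [0,-14,-17,0,0,0],
  [0,0,0,0,0,0],
  [0,0,0,0,0,0],
])

```text
t: 21.22
eef_pos: [637.0, -286.7, 121.6]
tcp_rot: [1.256, 1.562, 2.62]
ft_force: [-0.3, 0.3, -2.2]
opening: 0.609
```

Run:
```python
from h import *
shot('w15')
plan([(643.5,-292.5,80,None)],ang=0.15)
```

```text
now [ 637.  -286.7  121.7] zyaw 1.364 tilt [-0.008   0.0045 -1.    ] open 57.6 t 21.27 j [-0.52  0.72  1.46 -0.    0.97 -1.88]
-> [ 643.5 -292.5   80. ] 1.364 n 1
   [41.6, -8.0, -4.5, np.float64(0.0), np.float64(0.003), np.float64(-0.009)]
```

View pics/w15.png

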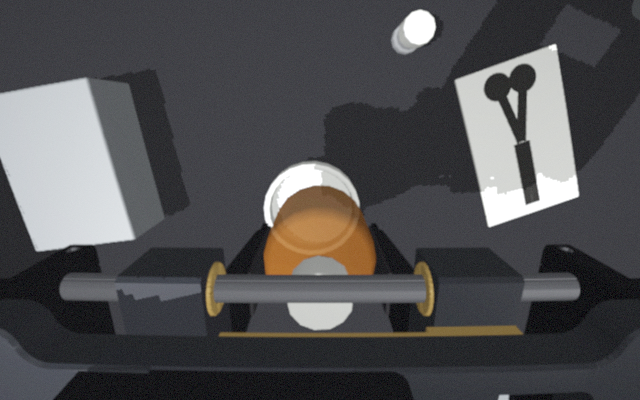

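Run:
```python
from h import *
print(wp('w15',[(312,208)],17), 'cap',wp('w15',[(320,293)],85+121.6-46.5),'pad',wp('w15',[(455,80),(557,45),(579,195),(489,227)],3).mean(0))
```

```text
[[ 640.1 -293.8]] cap [[ 631.6 -285.7]] pad [ 622.95 -105.5 ]
```

step_arm([
  [0,-5,-3,0,0.003,-0.009],
  [12,-3.6,-1.6,0,0,0],
  [18,0,0,0,0,0],
  [15,0,0,0,0,0],
  [0,0,0,0,0,0],
  [0,0,0,0,0,0],
])

```text
t: 22.02
eef_pos: [644.4, -291.5, 72.5]
tcp_rot: [1.309, 1.57, 2.674]
ft_force: [-0.2, 0.4, -1.4]
opening: 0.605
```

Run:
```python
from h import *
shot('w16')
plan([(644.5,-293,52,None)],ang=0.15)
```

```text
now [ 644.3 -291.4   72.4] zyaw 1.366 tilt [-1.e-03  5.e-04 -1.e+00] open 57.3 t 22.07 j [-0.52  0.78  1.47 -0.    0.89 -1.88]
-> [ 644.5 -293.    52. ] 1.366 n 1
   [20.4, -0.6, -1.5, np.float64(0.0), np.float64(0.0), np.float64(-0.001)]
```

View pics/w16.png

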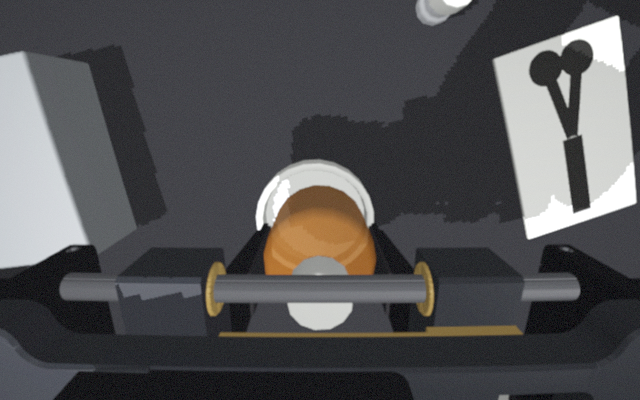

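Run:
```python
from h import *
a=wp('w16',[(316,159)],17)[0]; b=wp('w16',[(316,218)],17)[0]; u=(b-a)/np.linalg.norm(b-a); print(a,u,a+41*u,b)
l,r=wp('w16',[(256,218),(375,218)],17); print((l+r)/2,np.linalg.norm(l-r))
```

```text
[ 600.6 -284.9] [ 0.97815885 -0.20785876] [ 640.70451289 -293.42220899] [ 640.6 -293.4]
[ 640.5 -293.7] 82.13647180150846
```

Holder is at about (641, -293.3). Lower onto the floor.

step_arm([
  [7,-0.5,-2,0,0,0],
  [6,0,0,0,0,0],
  [4,0,0,0,0,0],
  [0,0,0,0,0,0],
])

```text
t: 22.58
eef_pos: [644.6, -293.9, 55.1]
tcp_rot: [-1.969, 1.57, -0.604]
ft_force: [0.3, -0.7, -2.2]
opening: 0.606
```

step_arm([
  [2,0,0.5,0,0,0],
  [1.5,0,0,0,0,0],
  [1,0,0,0,0,0],
])

```text
t: 22.95
eef_pos: [644.9, -293.4, 51.5]
tcp_rot: [-2.015, 1.57, -0.649]
ft_force: [-5.6, 1.0, 12.2]
opening: 0.603
```

step_arm([
  [0,0,0,0,0,0],
  [0,0,0,0,0,0],
  [0,0,0,0,0,0],
  [0,0,0,0,0,0],
], grip=95)

```text
t: 23.45
eef_pos: [645.3, -293.6, 52.2]
tcp_rot: [-1.921, 1.568, -0.555]
ft_force: [0.5, 0.2, 0.1]
opening: 0.964
```

step_arm([
  [-15,0,0,0,0,0],
  [-30,0,0,0,0,0],
  [-40,0,0,0,0,0],
  [-40,0,0,0,0,0],
  [0,0,0,0,0,0],
])

```text
t: 24.08
eef_pos: [645.3, -293.6, 185.0]
tcp_rot: [-1.906, 1.566, -0.541]
ft_force: [0.6, -0.5, -0.5]
opening: 0.999
```

Run:
```python
from h import *
shot('w17')
plan([(432.5,-83,150,None)],ang=0.15)
```

```text
now [ 644.7 -293.3  183. ] zyaw 1.366 tilt [ 1.5e-03 -9.0e-04 -1.0e+00] open 94.8 t 24.12 j [-0.52  0.66  1.39 -0.    1.08 -1.89]
-> [432.5 -83.  150. ] 1.366 n 7
   [4.6, 35.8, 23.2, np.float64(0.0), np.float64(-0.001), np.float64(0.002)]
   [4.7, 35.8, 23.2, np.float64(0.0), np.float64(0.0), np.float64(0.0)]
   [4.7, 35.8, 23.2, np.float64(0.0), np.float64(0.0), np.float64(0.0)]
   [4.7, 35.8, 23.2, np.float64(0.0), np.float64(0.0), np.float64(0.0)]
   [4.7, 35.8, 23.2, np.float64(0.0), np.float64(0.0), np.float64(0.0)]
   [4.7, 35.8, 23.2, np.float64(0.0), np.float64(0.0), np.float64(0.0)]
   [4.7, 35.8, 23.2, np.float64(0.0), np.float64(0.0), np.float64(0.0)]
```

View pics/w17.png

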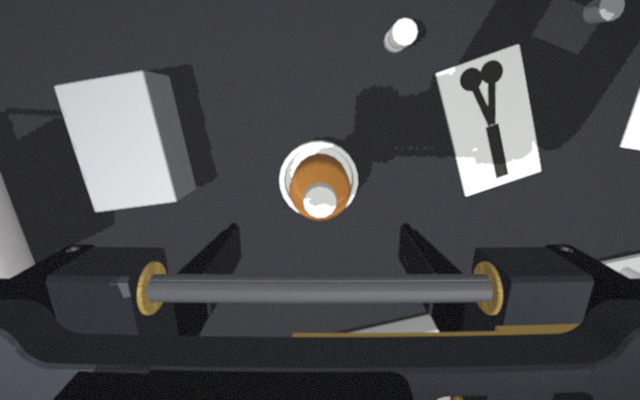

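Run:
```python
from h import *
print(wp('w17',[(319,201)],90),wp('w17',[(319,180)],17))
print('green tip, nut',wp('w14',[(100,118)],8),wp('w14',[(22,125)],36))
plan([(432.5,-83,150,0.0)],ang=0.18)
```

```text
[[ 642.  -293.7]] [[ 641.5 -293.8]]
green tip, nut [[ 312.1 -104.2]] [[ 304.9 -160.3]]
now [ 644.7 -293.3  183. ] zyaw 1.366 tilt [ 1.5e-03 -9.0e-04 -1.0e+00] open 94.8 t 24.12 j [-0.52  0.66  1.39 -0.    1.08 -1.89]
-> [432.5 -83.  150. ] 0.0 n 8
   [4.1, 31.3, 20.3, np.float64(0.171), np.float64(-0.001), np.float64(0.002)]
   [4.1, 34.3, 14.7, np.float64(0.171), np.float64(0.0), np.float64(0.0)]
   [4.1, 36.3, 8.7, np.float64(0.171), np.float64(0.0), np.float64(0.0)]
   [4.1, 37.3, 2.4, np.float64(0.171), np.float64(0.0), np.float64(0.0)]
   [4.1, 37.1, -4.0, np.float64(0.171), np.float64(0.0), np.float64(0.0)]
   [4.1, 35.9, -10.2, np.float64(0.171), np.float64(0.0), np.float64(0.0)]
   [4.1, 33.6, -16.2, np.float64(0.171), np.float64(0.0), np.float64(0.0)]
   [4.1, 30.4, -21.7, np.float64(0.171), np.float64(0.0), np.float64(0.0)]
```

Bottle is centred in the wide holder to within about 1 mm. Moving to the shut clamp.

step_arm([
  [2,31,20,0.17,0,0.002],
  [2,34,15,0.17,0,0],
  [2,36,9,0.17,0,0],
  [2,37,2.4,0.17,0,0],
  [2,37,-4,0.17,0,0],
  [2,36,-10,0.17,0,0],
  [2,33,-16,0.17,0,0],
  [2,27,-19,0.17,0,0],
], grip=70)

```text
t: 25.12
eef_pos: [430.8, -76.8, 160.9]
tcp_rot: [2.798, 1.558, 2.758]
ft_force: [0.9, 0.8, -0.4]
opening: 0.734
```

step_arm([
  [0,0,0,0,0,0],
  [0,0,0,0,0,0],
])

```text
t: 25.38
eef_pos: [429.5, -75.7, 160.3]
tcp_rot: [2.807, 1.556, 2.769]
ft_force: [1.1, -0.6, 0.2]
opening: 0.736
```

Run:
```python
from h import *
shot('w18')
plan([(432.7,-83,55,None)],ang=0.18)
```

```text
now [429.4 -75.8 160.2] zyaw -0.038 tilt [-0.014   0.0055 -0.9999] open 69.8 t 25.43 j [-0.33  0.35  2.09  0.    0.72 -0.29]
-> [432.7 -83.   55. ] -0.038 n 3
   [35.0, -2.5, 1.7, np.float64(-0.0), np.float64(-0.014), np.float64(-0.005)]
   [35.1, -2.4, 1.2, np.float64(0.0), np.float64(0.0), np.float64(0.0)]
   [35.1, -2.4, 1.2, np.float64(0.0), np.float64(0.0), np.float64(0.0)]
```

View pics/w18.png

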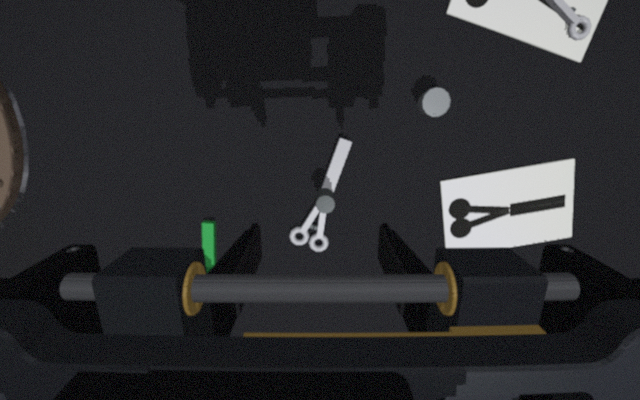

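Run:
```python
from h import *
print(wp('w18',[(325,203)],36))
X=wp('w18',[(345,139),(299,236),(319,243)],8); d=X[0]-X[1:].mean(0);print(X.tolist(),np.arctan2(d[1],d[0]))
```

```text
[[432.9 -82.3]]
[[453.9, -27.8], [404.5, -125.7], [425.0, -134.2]] 1.2048038273355863
```

step_arm([
  [35,-2.5,1.5,0,-0.014,-0.005],
  [35,-2.5,1,0,0,0],
  [33,-2.5,0,0,0,0],
  [0,0,0,0,0,0],
])

```text
t: 25.92
eef_pos: [434.2, -86.0, 54.2]
tcp_rot: [-0.357, 1.568, -0.392]
ft_force: [0.7, 0.6, 0.7]
opening: 0.737
```

Run:
```python
from h import *
plan([(433,-82.7,39,None)],ang=0.18)
```

```text
now [434.2 -86.   54.2] zyaw -0.035 tilt [ 0.003  -0.0012 -1.    ] open 70.1 t 25.93 j [-0.34  0.56  2.17 -0.    0.41 -0.31]
-> [433.  -82.7  39. ] -0.035 n 1
   [15.2, 3.3, -1.4, np.float64(-0.0), np.float64(0.003), np.float64(0.001)]
```

step_arm([
  [8,3,-1,0,0.003,0.001],
  [7,0,0,0,0,0],
  [1,0,0,0,0,0],
])

```text
t: 26.3
eef_pos: [434.6, -83.4, 39.2]
tcp_rot: [-0.342, 1.568, -0.375]
ft_force: [-0.3, 0.6, 0.9]
opening: 0.737
```

step_arm([
  [0,0,0,0,0,0],
  [0,0,0,0,0,0],
  [0,0,0,0,0,0],
  [0,0,0,0,0,0],
  [0,0,0,0,0,0],
  [0,0,0,0,0,0],
], grip=8)

```text
t: 27.05
eef_pos: [435.0, -83.5, 40.3]
tcp_rot: [-0.327, 1.566, -0.36]
ft_force: [-0.4, 0.4, 0.9]
opening: 0.183
```

step_arm([
  [-10,0,0,0,0,0],
  [-25,0,0,0,0,0],
  [-25,0,0,0,0,0],
  [-25,0,0,0,0,0],
  [0,0,0,0,0,0],
])

```text
t: 27.68
eef_pos: [434.4, -83.2, 129.7]
tcp_rot: [-0.33, 1.566, -0.363]
ft_force: [0.4, -0.9, -1.3]
opening: 0.182
```

Run:
```python
from h import *
shot('w19')
plan([(622.3,-105,130,-1.1,1)],ang=0.15)
```

```text
now [434.  -83.1 128.8] zyaw -0.034 tilt [ 0.003  -0.0012 -1.    ] open 17.4 t 27.73 j [-0.34  0.41  2.11 -0.    0.62 -0.31]
-> [ 622.3 -105.   130. ] -1.1 n 8
   [-0.1, -1.9, 23.6, np.float64(0.133), np.float64(0.003), np.float64(0.001)]
   [-0.2, 1.2, 23.7, np.float64(0.133), np.float64(0.0), np.float64(0.0)]
   [-0.2, 4.3, 23.3, np.float64(0.133), np.float64(0.0), np.float64(0.0)]
   [-0.2, 7.4, 22.5, np.float64(0.133), np.float64(0.0), np.float64(0.0)]
   [-0.2, 10.3, 21.3, np.float64(0.133), np.float64(0.0), np.float64(0.0)]
   [-0.2, 13.1, 19.8, np.float64(0.133), np.float64(0.0), np.float64(0.0)]
   [-0.2, 15.6, 17.8, np.float64(0.133), np.float64(0.0), np.float64(0.0)]
   [-0.2, 17.8, 15.6, np.float64(0.133), np.float64(0.0), np.float64(0.0)]
```

View pics/w19.png

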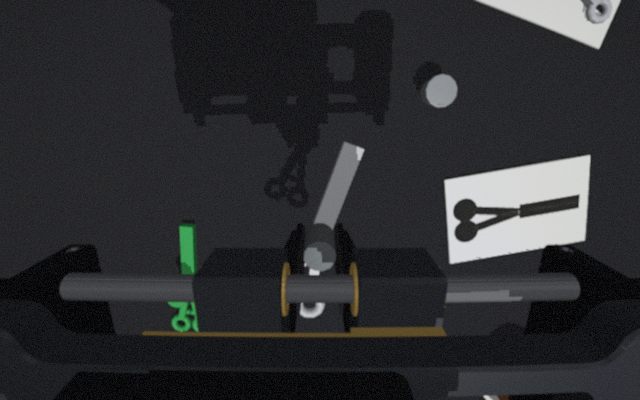

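Run:
```python
from h import *
X=wp('w19',[(354,148)],97)[0];d=X-np.array([434.2,-83.2]);print(X,np.arctan2(d[1],d[0]),np.hypot(*d))
```

```text
[456.5 -29.9] 1.1745406894362762 57.77698503729665
```

step_arm([
  [0,-2,23.5,0.133,0.003,0.001],
  [0,1,23.5,0.133,0,0],
  [0,4,23,0.133,0,0],
  [0,7.5,22.5,0.133,0,0],
  [0,10,21,0.133,0,0],
  [0,13,20,0.133,0,0],
  [0,15,16,0.133,0,0],
  [0,10,8,0.12,0,0],
])

```text
t: 28.72
eef_pos: [609.9, -104.6, 119.0]
tcp_rot: [-2.328, 1.557, 2.836]
ft_force: [0.1, 0.3, -1.4]
opening: 0.182
```

step_arm([
  [0,0,0,0,0,0],
  [0,0,0,0,0,0],
])

```text
t: 28.98
eef_pos: [609.0, -104.4, 116.6]
tcp_rot: [-2.322, 1.554, 2.845]
ft_force: [-0.4, -0.1, -0.4]
opening: 0.18
```

Run:
```python
from h import *
plan([(622.3,-105,105,-1.09,1)],ang=0.15)
```

```text
now [ 609.  -104.4  116.6] zyaw -1.116 tilt [-0.0165  0.005  -0.9999] open 17.1 t 28.98 j [-0.28  0.63  1.68  0.    0.85  0.84]
-> [ 622.3 -105.   105. ] -1.09 n 1
   [11.4, 11.8, 6.5, np.float64(-0.026), np.float64(-0.012), np.float64(0.013)]
```

step_arm([
  [5,8,4,-0.03,-0.012,0.013],
  [10,4,2.5,0,0,0],
  [10,0,0,0,0,0],
  [0,0,0,0,0,0],
])

```text
t: 29.48
eef_pos: [622.4, -104.6, 89.1]
tcp_rot: [1.91, 1.57, 0.83]
ft_force: [0.7, -0.4, -0.7]
opening: 0.183
```

Run:
```python
from h import *
shot('w20')
plan([(622.3,-105,48,-1.09,1)],ang=0.15)
```

```text
now [ 622.6 -104.7   89.5] zyaw -1.08 tilt [ 9.e-04  1.e-04 -1.e+00] open 17.2 t 29.52 j [-0.27  0.67  1.68  0.    0.79  0.81]
-> [ 622.3 -105.    48. ] -1.09 n 1
   [41.5, -0.4, 0.1, np.float64(0.01), np.float64(0.0), np.float64(-0.001)]
```

View pics/w20.png

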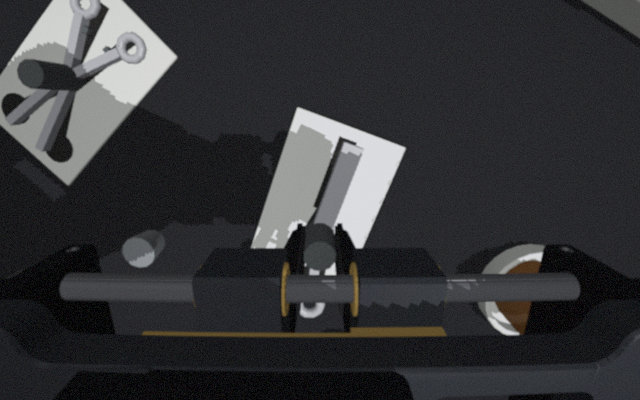

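step_arm([
  [18,-0.3,0,0.005,0,0],
  [14,0,0,0,0,0],
  [8,0,0,0,0,0],
  [0,0,0,0,0,0],
])

```text
t: 30.02
eef_pos: [622.1, -104.8, 46.4]
tcp_rot: [1.607, 1.57, 0.521]
ft_force: [-0.5, 0.6, -0.3]
opening: 0.183
```

Run:
```python
from h import *
shot('w21')
plan([(622.3,-105,43.5,-1.09,1)],ang=0.15)
```

```text
now [ 622.2 -104.9   46.8] zyaw -1.085 tilt [ 9.e-04  1.e-04 -1.e+00] open 17.1 t 30.07 j [-0.27  0.73  1.7   0.    0.71  0.81]
-> [ 622.3 -105.    43.5] -1.09 n 1
   [3.3, 0.0, 0.2, np.float64(0.005), np.float64(0.0), np.float64(-0.001)]
```

View pics/w21.png

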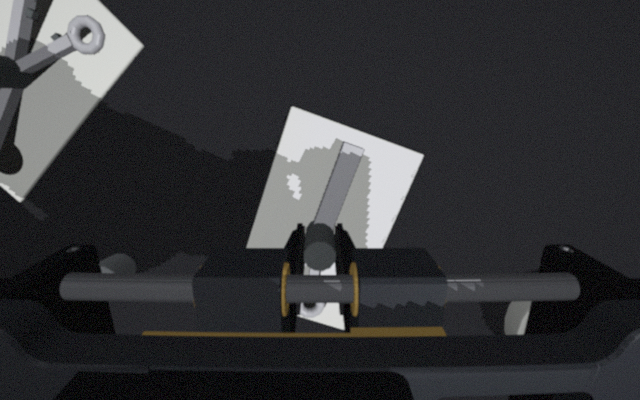

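step_arm([
  [1.5,0,0,0,0,0],
  [1.2,0,0,0,0,0],
  [1.2,0,0,0,0,0],
])

```text
t: 30.45
eef_pos: [622.8, -105.0, 43.7]
tcp_rot: [0.952, 1.568, -0.134]
ft_force: [0.5, -0.1, -0.1]
opening: 0.184
```

step_arm([
  [1,0,0,0,0,0],
  [1,0,0,0,0,0],
])

```text
t: 30.7
eef_pos: [622.8, -105.0, 43.3]
tcp_rot: [0.913, 1.567, -0.173]
ft_force: [-4.6, 1.1, 13.2]
opening: 0.183
```

step_arm([
  [0,0,0,0,0,0],
  [0,0,0,0,0,0],
  [0,0,0,0,0,0],
  [0,0,0,0,0,0],
], grip=70)

```text
t: 31.2
eef_pos: [623.0, -105.0, 43.6]
tcp_rot: [0.894, 1.567, -0.191]
ft_force: [-0.2, 0.1, 0.6]
opening: 0.548
```

step_arm([
  [-15,0,0,0,0,0],
  [-30,0,0,0,0,0],
  [-45,0,0,0,0,0],
  [-45,0,0,0,0,0],
  [-45,0,0,0,0,0],
  [-40,-20,0,0,0,0],
  [0,-40,0,0,0,0],
  [0,-40,0,0,0,0],
])

```text
t: 32.2
eef_pos: [532.3, -151.3, 277.4]
tcp_rot: [0.784, 1.561, -0.299]
ft_force: [-0.4, -0.0, 0.5]
opening: 0.739
```

Run:
```python
from h import *
shot('w22'); shot('sc22','scene'); shot('tp22','top')
s=cv2.imread("pics/sc22.png");cv2.imwrite("pics/s3.png",cv2.resize(s[180:320,160:460],None,fx=2.6,fy=2.6,interpolation=2))
s=cv2.imread("pics/tp22.png");cv2.imwrite("pics/t3.png",cv2.resize(s[95:205,215:455],None,fx=3.3,fy=3.3,interpolation=2))
```

```text
(no output)
```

View pics/w22.png

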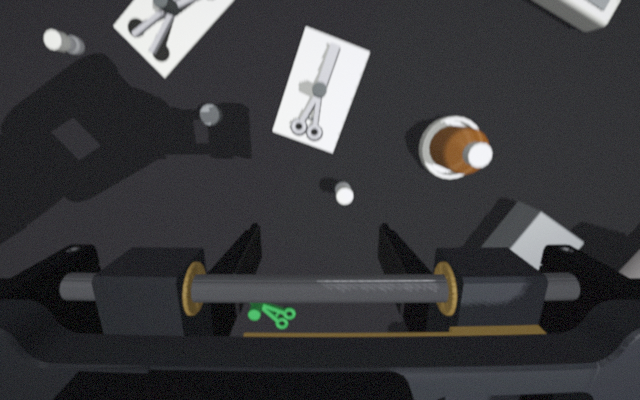

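View pics/s3.png

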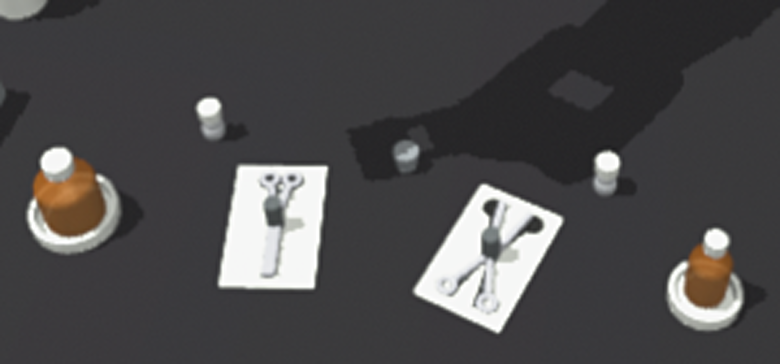

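View pics/t3.png

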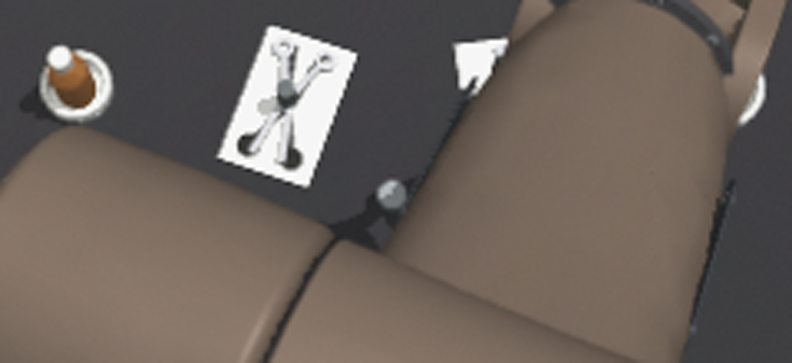

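Run:
```python
from h import *
f=lambda u,v:(160+u/2.6,180+v/2.6)
for n,p,z in[('shut',(272,203),39),('open',(490,236),39),('wide',(58,156),90),('slim',(716,240),90),('vA',(607,159),42),('vB',(209,105),42)]: print(n,proj('scene',[f(*p)],z).round(1))
X=proj('scene',[f(269,273),f(268,180),f(295,180)],11);d=X[0]-X[1:].mean(0);print(np.arctan2(d[1],d[0]))
X=proj('scene',[f(447,285),f(488,303),f(500,207),f(530,220)],11);d=X[:2].mean(0)-X[2:].mean(0);print(np.arctan2(d[1],d[0]))
X=wp('w22',[(333,47),(299,127),(315,132)],11);d=X[0]-X[1:].mean(0);print('w',np.arctan2(d[1],d[0]),wp('w22',[(320,89)],39))
```

```text
shut [[ 623.8 -103.5]]
open [[628.3  99.5]]
wide [[ 638.2 -292.2]]
slim [[636.7 291.7]]
vA [[527.3 196. ]]
vB [[ 521.1 -193.8]]
0.14421698337450564
-0.3205446546232077
w 0.16967141638319214 [[ 622.7 -106.7]]
```

Run:
```python
from h import *
s=env.state();print(s['ft_force'],s['qvel'].round(3),s['t']);print(env.job_done())
```

```text
[-0.00094263  0.39174761 -0.37242877] [ 0.028  0.037 -0.036  0.003 -0.002  0.014] 32.35
the job is handed in; nothing more can be done
None
```

I moved all four items and handed the job in at t ≈ 32 s. No verdict was reported, so success is judged only from my own checks. I lowered each item gently until contact (12–20 N) and released it there.

These are the last camera checks, with all four items released and the gripper open and clear above the bench:

| Item | Estimated offset | Limit | Angle error |
|---|---|---|---|
| Wide bottle in wide holder | 1–4 mm | 12 mm | upright by eye |
| Slim bottle in narrow holder | 1–5 mm | 12 mm | upright by eye |
| Shut clamp on shut pad | 2–4 mm | 12 mm | 0.00–0.03 rad |
| Open clamp on open pad | about 5 mm | 12 mm | about 0.01 rad |

- **Disagreements:** the cameras disagreed by 2–4 mm, consistent with the roughly 2 mm calibration. The last scene picture puts the open clamp's nut 5 mm off, while the arm's own position at release was within about 1 mm.
- **Open clamp direction:** it lies the other way round from its outline, which the task allows.
- **Vials:** both are still standing, and the small shifts I measured (under 2 mm) are within measurement error.

No check failed.

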